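# Move hanging vial carriers between latched racks

### The arm

A 7-joint arm with a two-finger parallel gripper is mounted at the origin on a cart in front of the work surface, level with it; the furniture and walls round the work are solid. World frame = base frame: x ahead of the robot, y to its left, z up, the work surface at z = 0. Lengths are in mm, angles in rad, forces in N, time in s.
With the tool pointing down it reaches from about 425 to 875 mm from the base axis. Payload 8.4 kg.
Tool frame: the origin (TCP) lies at the very end of the fingers, on their centre line; the grasp point (between the pads) lies 19 mm behind it (arm.grip_point_offset is the distance from the TCP to the grasp point, in mm); x points along the fingers, z is the direction in which the jaws open and shut, and the axes are right-handed (so a half turn about x gives the same grasp; the last joint's range is limited). The gripper opens to 87 mm and grips with 3 to 60 N. Pads are 19 mm wide; open, the fingers measure 117 mm over their backs; the gripper's body (75 mm by 190 mm) begins 51 mm behind the grasp point.
Start: joints at [-1.444, 0.333, 0.04, 1.465, -0.013, 1.343, -0.059], TCP at [145.529, 633.47, 222.546] pointing down, gripper open.
Joint ranges: [-2.58, 2.58], [-0.38, 2.09], [-1.3, 1.39], [0.25, 2.4], [-1.5, 4.64], [0.08, 2.09], [-2.65, 2.65]. Speed limits (rad/s): [2.22, 2.22, 2.79, 2.79, 3.14, 3.14, 3.14].

### API

Orientations are given as a 3x3 rotation matrix whose columns are the frame's x, y, z axes.
In Python, from station import arm gives the robot as it stands.
- The arm moves only by the tool carry_out, never from a script. Its arguments are lists of equal length, an entry for each row: "delta_pos": the shift along the tool's x, y, z in cm, a list of three; "twist": the turn about the tool's x in rad; "fingers": the closure, from 0 (fully open) to 1 (shut). In form: {"delta_pos": [[dx, dy, dz], ...], "twist": [twist, ...], "fingers": [fingers, ...]}. A call has 1 to 8 rows; each row is the pose to reach, as a shift and turn from the pose commanded when the call began, along the tool's axes at that moment; what a row does not reach only later rows make up. A row lasts 1/12 s, in which the tool goes at most 41.7 mm and 7.16 degrees, less where a joint would pass 70% of its speed; a pose out of reach is approached as far as the arm can. A call with a gripper value outside its range is refused whole. The fingers move at their own pace and stop on an object; "newtons" is the grip in N (left out, the last holds). Time passes only in rows, so rows that repeat a pose let the fingers close. It gives the time, the measured TCP pose, the force and the opening at its end, in the units of the state.
- arm.get_obs(): the state, without advancing time (a new reading comes with each control period).
- arm.read_camera(name): name is "scene" or "top" or "wrist"; returns the picture (480x640x3 uint8, red, green, blue); there is no depth.
- arm.camera_model(name): a dict with "intrinsics" (3x3 intrinsics, pixels), "k1" (the pictures are not rectified: a ray, as slopes to the right and down, at radius r is drawn at 1 + k1 r^2 times it, then the intrinsics apply), "view" (4x4, takes a point from world to camera coordinates). Camera axes: x right, y down, z forward; pixel columns grow to the right and rows downward; lengths in mm; the calibration is good to about 2 mm. A picture is of the moment at which its call begins: read the wrist's pose just before it. camera_model takes no time and is no camera call; for the wrist camera it gives the pose at the moment of the call.
- arm.hand_in(): hands the job in, once; it reports no verdict.
The state is a dict: "t": time; "joints": joint angles; "joint_vel": joint speeds; "joint_torque": joint torques, N m; "tcp_pos": TCP position; "ee_rot": TCP orientation; "contact_force": force on the tool from outside, world axes, zero at the start; "moment": the same for the moment, N m; "gripper_width": finger opening in mm.
Only numpy, scipy, OpenCV 4.12 (cv2) and the standard library are available. Lean on these libraries where they do the work, as an engineer would, in place of code of your own. Each camera call takes 0.05 s, during which the arm holds its last target. There are 200 camera calls.

### The job

Slide the latches of both racks fully open, then move every vial carrier from the rack where they hang to a fork of its own in the empty rack: lift its collar just over the lips, draw it out under the overhang, and hang it the same way so that it sits flat on the prongs, keeping it upright and never setting it down on the way. When all hang there, slide both latches fully closed again; leave the wash bottle and the beaker where they stand.

Things in the scene. Friction and masses are not known exactly. Their poses are not given: they have to be found in the camera images.
- drain_rack: Fixed bright metal rack, 236 mm wide, with three forks, on which the carriers hang locked in at the start; left or right of the other rack. Origin on the desk straight below the middle fork's seat; axes x to the rear (away from the robot), y left, z up; forks open to -x. Rear beam x 48 to 62 mm; base plate x 10 to 85 mm, 10 mm high; highest part but the tab 172 mm.
- store_rack: Fixed rack exactly like drain_rack (size, forks, lips, heights, axes, latch), standing beside it; empty at the start.
- drain_rack_fork0 (a point): Seat of the left (+y) fork of drain_rack: midway between its prongs, level with their tops, where the centre of a hung collar's underside lies. Axes as the rack's. Forks are 85 mm apart. A fork is two level prongs 10 mm wide and high with an 18 mm gap; tops 136 mm above the desk; a lip 7 mm high on their front tips (x -32 to -24 mm), a back stop at x = +24 mm.
- drain_rack_fork1 (a point): Seat of the middle fork of drain_rack: midway between its prongs, level with their tops, where the centre of a hung collar's underside lies. Axes as the rack's. An overhang bar runs over the -y prong, x -32 to +44 mm, underside 24 and top 32 mm above the prong tops (latch arm over the +y one): the 6 mm collar can rise 18 mm at most and leaves only to -x.
- drain_rack_fork2 (a point): Seat of the right (-y) fork of drain_rack: midway between its prongs, level with their tops, where the centre of a hung collar's underside lies. Axes as the rack's. A hanging collar has a play of about 6 mm along x and 4 mm along y.
- store_rack_fork0 (a point): Seat of the left (+y) fork of store_rack: midway between its prongs, level with their tops, where the centre of a hung collar's underside lies. Axes as the rack's. Forks are 85 mm apart. A fork is two level prongs 10 mm wide and high with an 18 mm gap; tops 136 mm above the desk; a lip 7 mm high on their front tips (x -32 to -24 mm), a back stop at x = +24 mm.
- store_rack_fork1 (a point): Seat of the middle fork of store_rack: midway between its prongs, level with their tops, where the centre of a hung collar's underside lies. Axes as the rack's. An overhang bar runs over the -y prong, x -32 to +44 mm, underside 24 and top 32 mm above the prong tops (latch arm over the +y one): the 6 mm collar can rise 18 mm at most and leaves only to -x.
- store_rack_fork2 (a point): Seat of the right (-y) fork of store_rack: midway between its prongs, level with their tops, where the centre of a hung collar's underside lies. Axes as the rack's. A hanging collar has a play of about 6 mm along x and 4 mm along y.
- drain_latch (a joint): Dark comb latch of drain_rack, m. About 0 (0 to 0.003 at the start) = closed: a toe of each L-shaped arm crosses in front of each fork, 24 to 32 mm above the prongs, so no carrier's stem can pass. Grows to 0.028 (end stop) as it slides to the rack's +y: open, forks free. About 1.5 N of friction; stays where left.
- drain_tab (a point): Centre of the black tab that moves drain_latch: 24 mm (x) by 20 mm (y) by 50 mm high, upright on the sliding bar at the rear of drain_rack, 55 mm behind the line of seats, centre 193 mm above the desk. Slides along the rack's y with the latch. Axes as the rack's.
- store_latch (a joint): Dark comb latch of store_rack, m. About 0 (0 to 0.003 at the start) = closed: a toe of each L-shaped arm crosses in front of each fork, 24 to 32 mm above the prongs, so no carrier's stem can pass. Grows to 0.028 (end stop) as it slides to the rack's +y: open, forks free. About 1.5 N of friction; stays where left.
- store_tab (a point): Centre of the black tab that moves store_latch: 24 mm (x) by 20 mm (y) by 50 mm high, upright on the sliding bar at the rear of store_rack, 55 mm behind the line of seats, centre 193 mm above the desk. Slides along the rack's y with the latch. Axes as the rack's.
- carrier0_grip (a point): carrier0, one of up to three alike vial carriers, 0.25 kg (no pose if absent): centre of its black grip block, 24x24 mm, 46 mm high, at the top. Below it a 10 mm steel stem with the collar, and a white vial holder 60 (x) x 56 (y) x 66 mm. Underside 173 mm below this point, 32 mm above the desk when hung. z up, x and y along the block's sides.
- carrier0_collar (a point): Centre of the underside of carrier0's square collar (36x36 mm, 6 mm thick), by which it hangs; 69 mm below the grip block's centre, 104 mm above the carrier's underside. Axes as the carrier's.
- carrier1_grip (a point): carrier1, one of up to three alike vial carriers, 0.25 kg (no pose if absent): centre of its black grip block, 24x24 mm, 46 mm high, at the top. Below it a 10 mm steel stem with the collar, and a white vial holder 60 (x) x 56 (y) x 66 mm. Underside 173 mm below this point, 32 mm above the desk when hung. z up, x and y along the block's sides.
- carrier1_collar (a point): Centre of the underside of carrier1's square collar (36x36 mm, 6 mm thick), by which it hangs; 69 mm below the grip block's centre, 104 mm above the carrier's underside. Axes as the carrier's.
- carrier2_grip (a point): carrier2, one of up to three alike vial carriers, 0.25 kg (no pose if absent): centre of its black grip block, 24x24 mm, 46 mm high, at the top. Below it a 10 mm steel stem with the collar, and a white vial holder 60 (x) x 56 (y) x 66 mm. Underside 173 mm below this point, 32 mm above the desk when hung. z up, x and y along the block's sides.
- carrier2_collar (a point): Centre of the underside of carrier2's square collar (36x36 mm, 6 mm thick), by which it hangs; 69 mm below the grip block's centre, 104 mm above the carrier's underside. Axes as the carrier's.
- wash_bottle: Bystander: plastic wash bottle, 105x75x209 mm; origin at the centre of its underside.
- beaker: Bystander: empty beaker, 72 mm across, 94 mm high; origin at the centre of its underside.
Not all that is in view belongs to the job. What is shaped like the part that bears carrier2_grip but blue or purple is not meant.

How it is judged:
By the outcome, as a careful person would: the job done as asked, in the order asked, and still so for the second after the job is handed in, with the robot touching nothing.
Of carrier0, carrier1, carrier2 only 2 to 3 are there at a start; the rules pass over those that are not, and their reading is None.
At some moment in a run one of carrier0, carrier1, carrier2 may be knocked a few centimetres aside while the robot is not near it.
It also fails if it takes over 210 s, if anything falls off the work surface, if the arm or the gripper's body presses on something with over 40 N, if the wrist force passes 120 N, or if a joint passes its speed limit or range.

## Working session

There is one attempt and no reset: what is moved stays moved. The work goes in short steps, Python scripts to look and compute and a tool call to move; the robot and the scene stay as the last step left them, time stands still between calls to the robot, and variables do not carry over. Pictures are saved under pics/ and viewed, about 12 in all and at most 16, crops included, and the job is handed in when it is done.

Besides the shell and the picture viewer there is one more tool, called after "Call:" in YAML: its name, and indented under it one key for each argument. carry_out: Moves the arm, as the interface text tells. Its arguments: {"type":"object","properties":{"delta_pos":{"type":"array","items":{"type":"array","items":{"type":"number"}}},"twist":{"type":"array","items":{"type":"number"}},"fingers":{"type":"array","items":{"type":"number"}},"newtons":{"type":"number"}},"required":["delta_pos","twist","fingers"]}

```bash
ls; mkdir -p pics; cat > h.py <<'E'
import numpy as np, cv2
from station import arm
def snap(n,f):
    m=arm.camera_model(n); im=np.asarray(arm.read_camera(n)); cv2.imwrite('pics/'+f,im[:,:,::-1]); return im,m
def ray(m,u,v):
    K=np.array(m['intrinsics']); k=m['k1']; d=np.array([(u-K[0,2])/K[0,0],(v-K[1,2])/K[1,1]]); s=d.copy()
    for _ in range(30): s=d/(1+k*(s@s))
    V=np.array(m['view']); R=V[:3,:3]; return -R.T@V[:3,3], R.T@np.array([s[0],s[1],1])
def onz(m,u,v,z):
    c,d=ray(m,u,v); return c+d*(z-c[2])/d[2]
def proj(m,p):
    V=np.array(m['view']); q=V[:3,:3]@np.array(p,float)+V[:3,3]; s=q[:2]/q[2]; s=s*(1+m['k1']*(s@s)); K=np.array(m['intrinsics']); return K[:2,:2]@s+K[:2,2]
E
python3 - <<'E'
from h import *
np.set_printoptions(precision=4,suppress=True)
o=arm.get_obs(); print(o)
for n in('scene','top'):
    im,m=snap(n,n+'0.png'); V=np.array(m['view']); print(n,m['k1'],m['intrinsics'][0][0],'cam at',-V[:3,:3].T@V[:3,3],V[:3,:3])
E
```

```text
pics
{'t': 0.0, 'joints': array([-1.4442,  0.3339,  0.0399,  1.4663, -0.0134,  1.3433, -0.0585]), 'joint_vel': array([-0.0003, -0.0016,  0.0009, -0.0007,  0.0001, -0.0013, -0.0001]), 'joint_torque': array([ -0.0009, -65.6341,   1.3344, -40.3796,  -0.0599,   0.0447,
         0.0002]), 'tcp_pos': array([145.4327, 633.0408, 221.6611]), 'ee_rot': array([[-0.0003, -0.9746,  0.2238],
       [-0.0016,  0.2238,  0.9746],
       [-1.    , -0.0001, -0.0016]]), 'contact_force': array([-0.5137,  0.4359, -0.4832]), 'moment': array([ 0.0012, -0.0517,  0.0323]), 'gripper_width': 87.10229339906827}
scene -0.10205019872659307 607.460105656739 cam at [-856.8029 1053.089  1179.3267] [[-0.5167 -0.8561  0.0101]
 [-0.4378  0.254  -0.8624]
 [ 0.7358 -0.45   -0.5061]]
top -0.05004010963839978 558.1334172688074 cam at [ 489.6285  159.4288 1724.9191] [[ 0.0279 -0.9996  0.0068]
 [-0.9953 -0.0284 -0.0927]
 [ 0.0929 -0.0041 -0.9957]]
```

View pics/scene0.png

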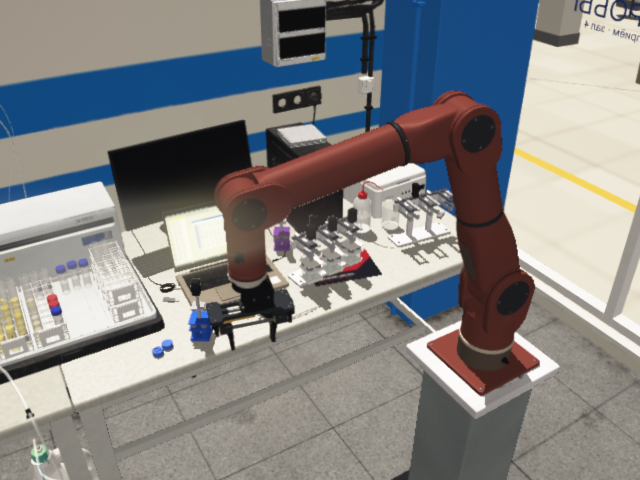

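View pics/top0.png

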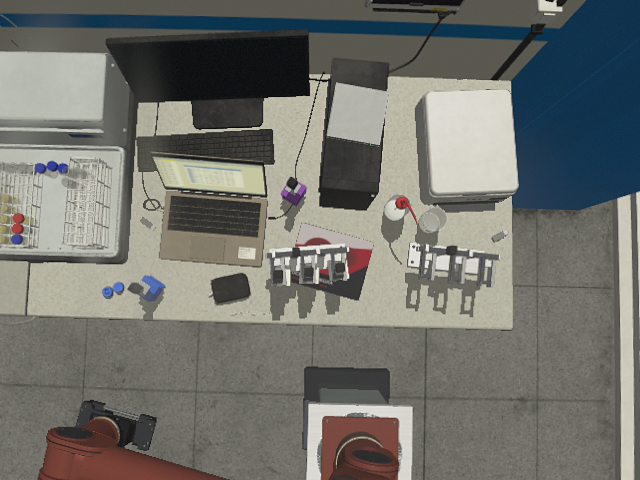

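The scene view has the arm over the left of the bench. In the top view the drain rack with its carriers is at about (310,265) and the empty store rack at (452,265). The bottle is at (397,208), the beaker at (430,220), and blue and purple decoys are at (150,287) and (293,192). I'll zoom in next.

```bash
python3 - <<'E'
from h import *
im=cv2.imread('pics/top0.png')
a=im[230:310,258:388]; b=im[230:310,393:523]
c=cv2.resize(np.vstack([a[:62],b[:75]]),None,fx=6,fy=6,interpolation=cv2.INTER_CUBIC)
c=np.clip(c*1.0,0,255).astype(np.uint8)
cv2.imwrite('pics/c0.png',cv2.resize(c,(780,822))[:600] if 0 else cv2.resize(c,None,fx=.73,fy=.73))
m=arm.camera_model('top')
for uv in[(310,250),(450,250),(275,270),(480,270)]: print(uv,onz(m,*uv,172))
E
```

```text
(310, 250) [606.60376883 165.13049265 172.        ]
(450, 250) [ 617.67669301 -227.05552233  172.        ]
(275, 270) [548.09307337 260.80575088 172.        ]
(480, 270) [ 563.8976211  -312.04002487  172.        ]
```

View pics/c0.png

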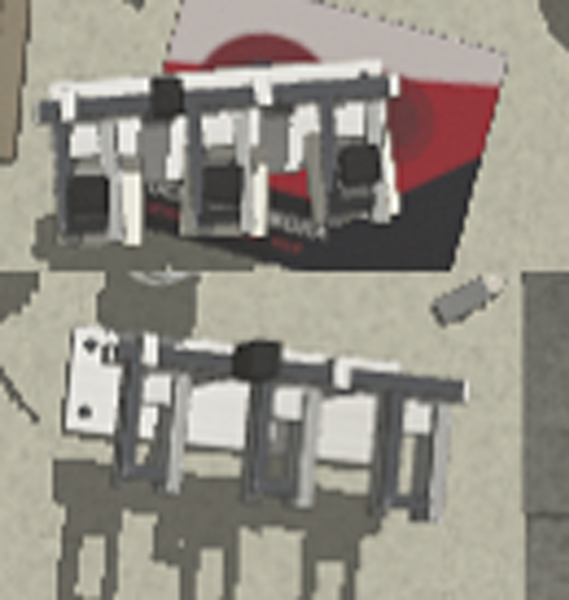

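```bash
python3 - <<'E'
from h import *
np.set_printoptions(precision=4,suppress=True)
o=arm.get_obs(); m=arm.camera_model('wrist'); V=np.array(m['view']); R=np.array(o['ee_rot'])
c=-V[:3,:3].T@V[:3,3]; print(m['intrinsics'],m['k1']); print('cam in tool',R.T@(c-o['tcp_pos'])); print('cam axes in tool (cols)',R.T@V[:3,:3].T)
# desired displacement
t=np.array([480,165,400]); print('delta cm',R.T@(t-o['tcp_pos'])/10)
E
```

```text
[[347.6245   0.     317.7338]
 [  0.     347.6245 235.1298]
 [  0.       0.       1.    ]] 0.020379795051829117
cam in tool [-160.9954   65.9438    0.6179]
cam axes in tool (cols) [[ 0.0001 -0.2478  0.9688]
 [ 0.0008 -0.9688 -0.2478]
 [ 1.      0.0008  0.0001]]
delta cm [-17.7632 -43.0867 -38.1514]
```

Call:
carry_out:
  delta_pos:
    - [-4,-2,-2]
    - [-7,-4,-4]
    - [-9,-7,-6]
    - [-11,-10,-8]
    - [-13,-13,-11]
    - [-15,-16,-13.5]
    - [-17,-18.5,-16]
    - [-18,-21,-19]
  twist: [0,0,0,0,0,0,0,0]
  fingers: [0,0,0,0,0,0,0,0]

```text
t: 0.77
tcp_pos: [304.0, 408.6, 400.9]
ee_rot: [[0.0, -0.975, 0.224], [0.001, 0.224, 0.975], [-1.0, -0.0, 0.001]]
contact_force: [0.3, -0.1, 0.7]
gripper_width: 87.3
```

Call:
carry_out:
  delta_pos:
    - [0,-2.5,-2.2]
    - [0,-5,-4.4]
    - [0,-8,-7]
    - [0,-11,-9.6]
    - [0,-14,-12.2]
    - [0,-17,-14.8]
    - [0,-20,-17.4]
    - [0,-22,-19]
  twist: [0,0,0,0,0,0,0,0]
  fingers: [0,0,0,0,0,0,0,0]

```text
t: 1.43
tcp_pos: [476.6, 171.1, 399.6]
ee_rot: [[0.001, -0.974, 0.228], [-0.0, 0.228, 0.974], [-1.0, -0.001, -0.0]]
contact_force: [-0.2, -0.1, -0.8]
gripper_width: 87.3
```

Call:
carry_out:
  delta_pos:
    - [0,0,0]
    - [0,0,0]
    - [0,0,0]
  twist: [0.1,0.2,0.23]
  fingers: [0,0,0]

```text
t: 1.68
tcp_pos: [475.1, 174.7, 399.1]
ee_rot: [[-0.001, -0.895, 0.447], [-0.0, 0.447, 0.895], [-1.0, 0.0, -0.001]]
contact_force: [0.7, 1.0, -0.8]
gripper_width: 87.2
```

```bash
python3 - <<'E'
from h import *
np.set_printoptions(precision=4,suppress=True)
o=arm.get_obs(); print(o['t'],o['tcp_pos'],o['ee_rot'],o['joints'],np.abs(o['joint_vel']).max())
snap('wrist','w1.png')
E
```

```text
1.6833 [475.1217 174.6615 399.1404] [[-0.0006 -0.8946  0.4469]
 [-0.0003  0.4469  0.8946]
 [-1.      0.0004 -0.0006]] [-0.937  -0.0182  0.4931  1.513   0.0087  1.6454  0.6642] 0.2537514794524677
```

View pics/w1.png

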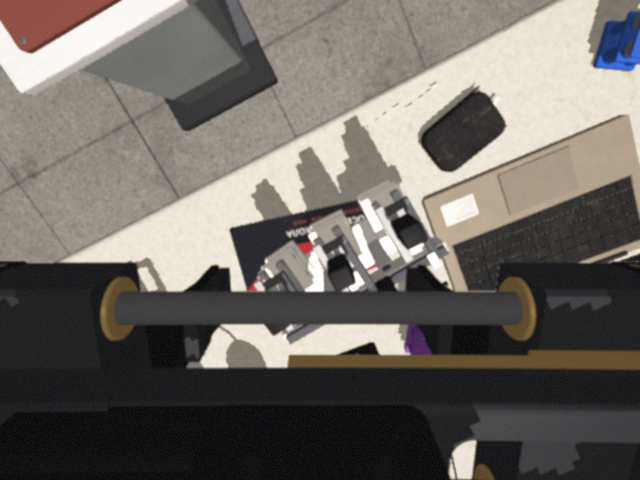

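Wrist view: the upper half shows what lies on the robot side of the tool, with the drain rack's blocks at (405,230), (340,265) and (285,285). The lower half is hidden by the gripper, so I'll look from further back and turn the other way.

Call:
carry_out:
  delta_pos:
    - [0,-3,1.2]
    - [0,-6.5,2.7]
    - [0,-10,4.2]
    - [0,-13.4,5.6]
    - [0,-13.4,5.6]
    - [0,-13.4,5.6]
  twist: [-0.12,-0.24,-0.36,-0.46,-0.46,-0.46]
  fingers: [0,0,0,0,0,0]

```text
t: 2.23
tcp_pos: [621.2, 166.2, 396.5]
ee_rot: [[-0.004, -1.0, -0.003], [-0.004, -0.003, 1.0], [-1.0, 0.004, -0.004]]
contact_force: [-1.1, 0.8, 0.0]
gripper_width: 86.9
```

```bash
python3 - <<'E'
from h import *
np.set_printoptions(precision=4,suppress=True)
o=arm.get_obs(); print(o['t'],o['tcp_pos'],o['ee_rot'],o['joints'],np.abs(o['joint_vel']).max())
im,m=snap('wrist','w2.png'); np.save('w2.npy',m)
E
```

```text
2.2333 [621.1776 166.1844 396.4826] [[-0.0036 -1.     -0.0035]
 [-0.0039 -0.0035  1.    ]
 [-1.      0.0036 -0.0039]] [-0.7417  0.3259  0.5826  1.183  -0.1751  1.6861  1.3709] 0.08483764898047085
```

View pics/w2.png

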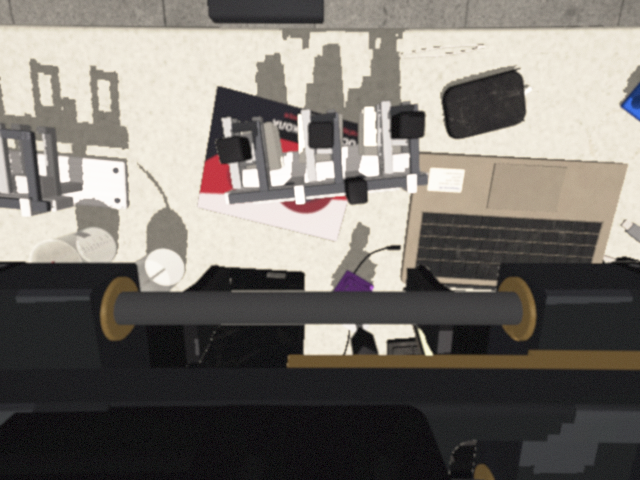

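```bash
cat >> h.py <<'E'
def darks(im,roi,th,amin=60):
    x0,y0,x1,y1=roi; s=im[y0:y1,x0:x1].max(2); k=(s<th).astype(np.uint8)
    k=cv2.morphologyEx(k,cv2.MORPH_OPEN,np.ones((5,5),np.uint8))
    out=[]
    for c in cv2.findContours(k,cv2.RETR_EXTERNAL,cv2.CHAIN_APPROX_NONE)[0]:
        if cv2.contourArea(c)>amin: out.append((c[:,0,:]+[x0,y0],cv2.minAreaRect(c+np.array([x0,y0],np.int32))))
    return out
E
python3 - <<'E'
from h import *
np.set_printoptions(precision=2,suppress=True)
im=cv2.imread('pics/w2.png'); m=np.load('w2.npy',allow_pickle=True).item()
for th in(35,50):
  for c,r in darks(im,(215,95,435,215),th): print(th,r,'bbox',c.min(0),c.max(0),'z228',onz(m,*r[0],228),'z218',onz(m,*r[0],218)[:2])
cr=[im[85:215,215:435],im[110:240,0:130]]
a=cv2.resize(cr[0],None,fx=3.6,fy=3.6,interpolation=cv2.INTER_CUBIC)
cv2.imwrite('pics/c1.png',a)
print(a.shape)
E
```

```text
35 ((244.9053955078125, 147.4324493408203), (20.22107696533203, 7.891151428222656), 80.53767395019531) bbox [240 138] [249 157] z228 [556.25  98.68 228.  ] z218 [556.25  96.61]
35 ((395.5, 125.5), (21.0, 7.0), 90.0) bbox [392 115] [399 136] z228 [536.53 235.69 228.  ] z218 [535.94 237.78]
50 ((353.4769287109375, 181.31539916992188), (8.18629264831543, 17.985034942626953), 82.87498474121094) bbox [345 177] [362 186] z228 [586.6  199.31 228.  ] z218 [587.53 200.29]
50 ((223.0, 147.0), (16.0, 12.0), 90.0) bbox [217 139] [229 155] z228 [556.    78.61 228.  ] z218 [556.    75.93]
50 ((243.69232177734375, 147.46153259277344), (23.141704559326172, 10.982502937316895), 78.69007110595703) bbox [237 137] [249 159] z228 [556.28  97.56 228.  ] z218 [556.29  95.46]
50 ((287.9433898925781, 135.19810485839844), (15.659103393554688, 6.4559454917907715), 15.945395469665527) bbox [281 131] [295 139] z228 [545.24 138.39 228.  ] z218 [544.92 137.52]
50 ((407.5, 124.0), (26.0, 31.0), 90.0) bbox [392 111] [423 137] z228 [535.23 246.4  228.  ] z218 [534.6  248.81]
(468, 792, 3)
```

View pics/c1.png

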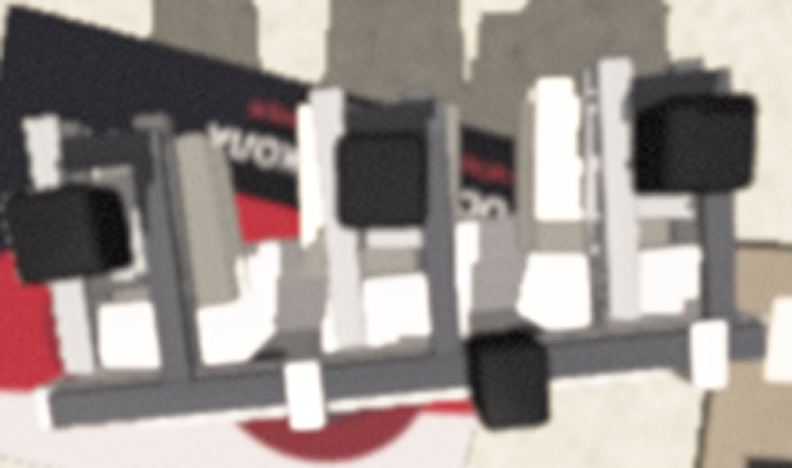

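```bash
python3 - <<'E'
from h import *
np.set_printoptions(precision=1,suppress=True)
m=np.load('w2.npy',allow_pickle=True).item()
f=lambda x,y,z:onz(m,215+x/3.6-.36,85+y/3.6-.36,z)
B=[f(712,142,228),f(384,178,228),f(53,236,228)];T=f(514,384,218)
for b in B:print('blk',b)
print('tab',T, 'd',B[0]-B[1],B[1]-B[2])
O=[]
for x0,y0,x1,y1 in[(616,59,622,320),(327,90,349,350),(40,118,76,372)]:
    p,q=f(x0,y0,168),f(x1,y1,168); d=q-p; print('over',p,q,np.hypot(*d[:2]),np.arctan2(d[1],d[0])); O.append(p)
for a,b in((0,1),(1,2)):
    d=O[a]-O[b]; print(np.hypot(*d[:2]),np.arctan2(-d[0],d[1]))
for x,y in[(60,385),(690,325),(180,378),(440,352)]: print('bar',f(x,y,168))
E
```

```text
blk [535.3 250.8 228. ]
blk [544.1 168.8 228. ]
blk [558.8  84.3 228. ]
tab [597.2 204.4 218. ] d [-8.8 82.1  0. ] [-14.7  84.5   0. ]
over [508.6 236.5 168. ] [583.5 242.4 168. ] 75.1575844875923 0.07853462677039598
over [517.3 152.2 168. ] [593.  158.6 168. ] 75.93923276178651 0.08494607722026253
over [525.6  67.5 168. ] [600.2  73.9 168. ] 74.90222506372238 0.08641021719036776
84.74622702818144 0.1031912458920319
85.14965075436747 0.09734558455146147
bar [604.3  68.7 168. ]
bar [585.  263.3 168. ]
bar [601.9 106.1 168. ]
bar [593.5 186.8 168. ]
```

Drain rack found: middle seat about (548,169), yaw about 0.095, fork spacing 85 and overhang length 75–76, all matching the given sizes. Three carriers are present, and the tab is at about (598,204). Opening the drain latch first.

Call:
carry_out:
  delta_pos:
    - [1,1.5,2]
    - [4,2.25,3.8]
    - [8,2.25,3.8]
    - [12,2.25,3.8]
    - [14,2.25,3.8]
    - [14,2.25,3.8]
    - [14,2.25,3.8]
  twist: [-0.05,-0.092,-0.092,-0.092,-0.092,-0.092,-0.092]
  fingers: [0.4,0.4,0.4,0.4,0.4,0.4,0.4]
  newtons: 8

```text
t: 2.87
tcp_pos: [596.2, 205.0, 260.6]
ee_rot: [[-0.0, -0.995, -0.097], [0.001, -0.097, 0.995], [-1.0, 0.0, 0.001]]
contact_force: [-0.1, 0.5, 0.7]
gripper_width: 53.8
```

```bash
cat >> h.py <<'E'
def st():
    o=arm.get_obs(); R=np.array(o['ee_rot']); print('t %.2f'%o['t'],'tcp',np.round(o['tcp_pos'],1),'yaw %.4f'%np.arctan2(-R[0,2],R[1,2]),'down',np.round(R[:,0],4),'F',np.round(o['contact_force'],1),'w %.1f'%o['gripper_width'],'j',np.round(o['joints'],2)); return o,R
def to(t):
    o,R=st(); print('delta cm',np.round(R.T@(np.array(t)-o['tcp_pos'])/10,2))
E
python3 - <<'E'
from h import *
to([598.5,204.4,186])
E
```

```text
t 2.87 tcp [596.2 205.  260.6] yaw 0.0969 down [-2.e-04  1.e-03 -1.e+00] F [-0.1  0.5  0.7] w 53.8 j [-0.82  0.3   0.53  1.48 -0.15  1.4   1.39]
delta cm [ 7.46 -0.22 -0.09]
```

Call:
carry_out:
  delta_pos:
    - [2.5,-0.2,0]
    - [5,-0.2,0]
    - [7,-0.2,0]
    - [7.4,-0.2,0]
    - [7.4,-0.2,0]
  twist: [0,0,0,0,0]
  fingers: [0.4,0.4,0.4,0.4,0.4]

```text
t: 3.28
tcp_pos: [599.5, 205.1, 186.9]
ee_rot: [[0.001, -0.995, -0.096], [0.001, -0.096, 0.995], [-1.0, -0.001, 0.001]]
contact_force: [0.1, 0.2, -0.2]
gripper_width: 52.2
```

Call:
carry_out:
  delta_pos:
    - [0,0,0]
    - [0,0,0]
    - [0,0,0]
    - [0,0,0]
    - [0,0,0]
    - [0,0,0]
    - [0,0,0]
    - [0,0,0]
  twist: [0,0,0,0,0,0,0,0]
  fingers: [0.85,0.85,0.85,0.85,0.85,0.85,0.85,0.85]

```text
t: 3.95
tcp_pos: [599.4, 204.8, 185.8]
ee_rot: [[0.0, -0.995, -0.096], [0.0, -0.096, 0.995], [-1.0, -0.0, 0.0]]
contact_force: [-2.0, -1.0, 2.8]
gripper_width: 19.7
```

```bash
python3 -c "
from h import *
st()"
```

```text
t 3.95 tcp [599.4 204.8 185.8] yaw 0.0963 down [ 3.e-04  1.e-04 -1.e+00] F [-2.  -1.   2.8] w 19.7 j [-0.81  0.35  0.52  1.58 -0.18  1.26  1.41]
```

Call:
carry_out:
  delta_pos:
    - [0,0,0.5]
    - [0,0,1.0]
    - [0,0,1.5]
    - [0,0,2.0]
    - [0,0,2.3]
    - [0,0,2.5]
    - [0,0,2.5]
    - [0,0,2.5]
  twist: [0,0,0,0,0,0,0,0]
  fingers: [0.85,0.85,0.85,0.85,0.85,0.85,0.85,0.85]

```text
t: 4.62
tcp_pos: [596.7, 231.2, 185.8]
ee_rot: [[0.0, -0.995, -0.097], [0.001, -0.097, 0.995], [-1.0, -0.0, 0.001]]
contact_force: [-1.6, 0.7, 5.6]
gripper_width: 20.1
```

Call:
carry_out:
  delta_pos:
    - [0,0,0.1]
    - [0,0,0.2]
    - [0,0,0.3]
    - [0,0,0.35]
    - [0,0,0.4]
    - [0,0,0.4]
  twist: [0,0,0,0,0,0]
  fingers: [0.85,0.85,0.85,0.85,0.85,0.85]

```text
t: 5.12
tcp_pos: [596.7, 231.3, 185.7]
ee_rot: [[-0.0, -0.996, -0.094], [-0.003, -0.094, 0.996], [-1.0, 0.001, -0.003]]
contact_force: [-2.7, -9.4, 6.8]
gripper_width: 20.3
```

```bash
python3 -c "
from h import *
st()"
```

```text
t 5.12 tcp [596.7 231.3 185.7] yaw 0.0942 down [-3.0e-04 -3.1e-03 -1.0e+00] F [-2.7 -9.4  6.8] w 20.3 j [-0.84  0.36  0.51  1.56 -0.18  1.27  1.36]
```

Call:
carry_out:
  delta_pos:
    - [0,0,-0.3]
    - [0,0,-0.3]
    - [0,0,-0.3]
    - [0,0,-0.3]
    - [-2,0,-0.3]
    - [-5,0,-0.3]
    - [-9,0,-0.3]
    - [-13,0,-0.3]
  twist: [0,0,0,0,0,0,0,0]
  fingers: [0.5,0.5,0.5,0.5,0.5,0.5,0.5,0.5]

```text
t: 5.78
tcp_pos: [596.0, 231.0, 316.2]
ee_rot: [[-0.002, -0.995, -0.097], [-0.001, -0.097, 0.995], [-1.0, 0.002, -0.0]]
contact_force: [0.7, 1.1, 0.7]
gripper_width: 42.9
```

Call:
carry_out:
  delta_pos:
    - [-2,0,-3]
    - [-4,0,-6]
    - [-6,0,-9.5]
    - [-8,0,-13]
    - [-8,0,-17]
    - [-8,0,-21]
    - [-8,0,-25]
    - [-8,0,-29]
  twist: [0.05,0.1,0.15,0.185,0.185,0.185,0.185,0.185]
  fingers: [0.4,0.4,0.4,0.4,0.4,0.4,0.4,0.4]

```text
t: 6.45
tcp_pos: [624.7, -59.2, 395.7]
ee_rot: [[0.001, -0.996, 0.088], [0.001, 0.088, 0.996], [-1.0, -0.001, 0.001]]
contact_force: [0.6, 0.4, 0.2]
gripper_width: 52.0
```

```bash
python3 -c "
from h import *
to([640,-230,396])"
```

```text
t 6.45 tcp [624.7 -59.2 395.7] yaw -0.0877 down [ 7.e-04  5.e-04 -1.e+00] F [0.6 0.4 0.2] w 52.0 j [-0.49  0.3   0.7   1.24 -0.19  1.67  1.65]
delta cm [ -0.04  -3.02 -16.88]
```

Call:
carry_out:
  delta_pos:
    - [0,-1,-4]
    - [0,-2,-8]
    - [0,-3,-12]
    - [0,-3,-15]
    - [0,-3,-17]
    - [0,-3,-17]
    - [0,-3,-17]
  twist: [0,0,0,0,0,0,0]
  fingers: [0.4,0.4,0.4,0.4,0.4,0.4,0.4]

```text
t: 7.03
tcp_pos: [639.2, -231.1, 395.1]
ee_rot: [[-0.0, -0.996, 0.091], [-0.0, 0.091, 0.996], [-1.0, 0.0, -0.0]]
contact_force: [-0.3, 1.3, 0.3]
gripper_width: 52.0
```

```bash
python3 - <<'E'
from h import *
st(); im,m=snap('wrist','w3.png'); np.save('w3.npy',m)
p=[proj(m,q) for q in [(560,-110,170),(540,-330,170),(620,-110,170),(620,-330,170)]]; print(np.round(p))
x0,y0=190,85
cv2.imwrite('pics/c3.png',cv2.resize(im[y0:y0+150,x0:x0+240,::-1],None,fx=3.3,fy=3.3,interpolation=cv2.INTER_CUBIC))
E
```

```text
t 7.03 tcp [ 639.2 -231.1  395.1] yaw -0.0911 down [-4.e-04 -1.e-04 -1.e+00] F [-0.3  1.3  0.3] w 52.0 j [-0.18  0.44  0.74  1.08 -0.3   1.72  1.95]
[[425. 123.]
 [216. 122.]
 [426. 180.]
 [227. 198.]]
```

View pics/c3.png

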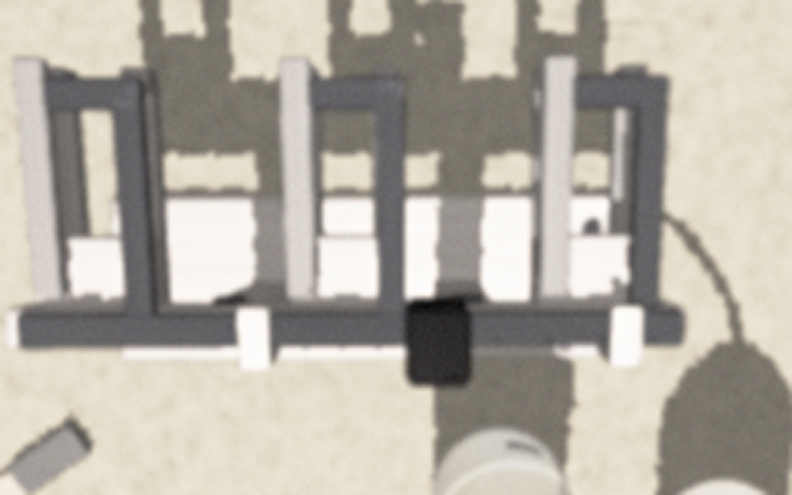

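The picture shows the empty store rack with its latch closed. Overhang bars start at crop x 28, 295 and 560, the tab is at (438,343), and the beaker is behind it.

```bash
python3 - <<'E'
from h import *
np.set_printoptions(precision=1,suppress=True)
m=np.load('w3.npy',allow_pickle=True).item()
f=lambda x,y,z:onz(m,190+x/3.3-.35,85+y/3.3-.35,z)
O=[]
for x0,y0,x1,y1 in[(560,58,556,298),(295,58,300,298),(30,60,47,298)]:
    p,q=f(x0,y0,168),f(x1,y1,168); d=q-p; print('over',p,q,np.hypot(*d[:2]),np.arctan2(d[1],d[0])); O.append(p)
for a,b in((0,1),(1,2),(0,2)):
    d=O[a]-O[b]; print(np.hypot(*d[:2]),np.arctan2(-d[0],d[1]))
d=O[0]-O[2]; y=np.arctan2(-d[0],d[1]); ex=np.array([np.cos(y),np.sin(y)]);ey=np.array([-ex[1],ex[0]])
for p in O: print('seat',p[:2]+32*ex+14*ey)
print('tab',f(438,343,218), 'bar',f(20,328,168),f(680,325,168))
print('collar travel x1', )
to([0,0,0])
E
```

```text
over [ 533.3 -177.5  168. ] [ 608.2 -183.2  168. ] 75.10746013131998 -0.07719565469701234
over [ 525.7 -261.2  168. ] [ 600.5 -268.4  168. ] 75.11036565064646 -0.09688611713983031
over [ 519.  -344.8  168. ] [ 593.  -352.4  168. ] 74.38070845474202 -0.10270979306278244
84.06360235808563 -0.09044951908447421
83.89772715749062 -0.080066923377702
167.95906627977712 -0.08526334809755691
seat [ 566.4 -166.2]
seat [ 558.8 -249.9]
seat [ 552.1 -333.6]
tab [ 613.7 -223.9  218. ] bar [ 602.1 -363.1  168. ] [ 621.  -142.4  168. ]
collar travel x1
t 7.08 tcp [ 639.8 -229.5  395.2] yaw -0.0886 down [-0.  0. -1.] F [ 0.7 -0.4 -0.3] w 52.2 j [-0.2  0.4  0.7  1.1 -0.3  1.7  1.9]
delta cm [39.5 65.8 17.2]
```

Call:
carry_out:
  delta_pos:
    - [2,1.5,0.2]
    - [5,2.5,0.3]
    - [9,2.5,0.3]
    - [13,2.5,0.3]
    - [16,2.5,0.3]
    - [18,2.5,0.3]
    - [20,2.5,0.3]
    - [20.9,2.5,0.3]
  twist: [0,0,0,0,0,0,0,0]
  fingers: [0.4,0.4,0.4,0.4,0.4,0.4,0.4,0.4]

```text
t: 7.75
tcp_pos: [614.5, -221.7, 183.7]
ee_rot: [[-0.003, -0.996, 0.085], [0.002, 0.085, 0.996], [-1.0, 0.003, 0.002]]
contact_force: [-0.7, -0.3, 0.6]
gripper_width: 52.4
```

Call:
carry_out:
  delta_pos:
    - [0,0,0]
    - [0,0,0]
    - [0,0,0]
    - [0,0,0]
    - [0,0,0]
    - [0,0,0]
    - [0,0,0]
    - [0,0,0]
  twist: [0,0,0,0,0,0,0,0]
  fingers: [0.4,0.85,0.85,0.85,0.85,0.85,0.85,0.85]

```text
t: 8.42
tcp_pos: [615.0, -224.9, 187.0]
ee_rot: [[0.001, -0.996, 0.089], [-0.0, 0.089, 0.996], [-1.0, -0.001, 0.0]]
contact_force: [-0.1, 0.5, 1.7]
gripper_width: 20.2
```

```bash
python3 -c "
from h import *
st()"
```

```text
t 8.42 tcp [ 615.  -224.9  187. ] yaw -0.0888 down [ 6.e-04 -0.e+00 -1.e+00] F [-0.1  0.5  1.7] w 20.2 j [-0.25  0.43  0.71  1.53 -0.29  1.29  1.98]
```

Call:
carry_out:
  delta_pos:
    - [0,0,0.5]
    - [0,0,1.0]
    - [0,0,1.5]
    - [0,0,2.0]
    - [0,0,2.3]
    - [0,0,2.5]
    - [0,0,2.5]
    - [0,0,2.5]
  twist: [0,0,0,0,0,0,0,0]
  fingers: [0.85,0.85,0.85,0.85,0.85,0.85,0.85,0.85]

```text
t: 9.08
tcp_pos: [617.2, -198.8, 186.9]
ee_rot: [[0.0, -0.996, 0.088], [0.001, 0.088, 0.996], [-1.0, -0.0, 0.001]]
contact_force: [-1.1, 1.0, 6.2]
gripper_width: 19.6
```

Call:
carry_out:
  delta_pos:
    - [0,0,0.1]
    - [0,0,0.2]
    - [0,0,0.3]
    - [0,0,0.4]
    - [0,0,0.45]
    - [0,0,0.45]
    - [0,0,0.45]
    - [0,0,0.45]
  twist: [0,0,0,0,0,0,0,0]
  fingers: [0.85,0.85,0.85,0.85,0.85,0.85,0.85,0.85]

```text
t: 9.75
tcp_pos: [617.2, -198.8, 186.9]
ee_rot: [[0.001, -0.996, 0.091], [-0.005, 0.091, 0.996], [-1.0, -0.002, -0.005]]
contact_force: [2.4, -11.5, 2.0]
gripper_width: 19.9
```

```bash
python3 -c "
from h import *
st()"
```

```text
t 9.75 tcp [ 617.2 -198.8  186.9] yaw -0.0914 down [ 0.0011 -0.0046 -1.    ] F [  2.4 -11.5   2. ] w 19.9 j [-0.29  0.41  0.71  1.55 -0.27  1.28  1.93]
```

Call:
carry_out:
  delta_pos:
    - [0,0,-0.3]
    - [0,0,-0.3]
    - [0,0,-0.3]
    - [-1,0,-0.3]
    - [-4,0,-0.3]
    - [-8,0,-0.3]
    - [-12,0,-0.3]
    - [-14,0,0]
  twist: [0,0,0,0,0,0,0,0]
  fingers: [0.5,0.5,0.5,0.5,0.5,0.5,0.5,0.5]

```text
t: 10.42
tcp_pos: [617.9, -196.1, 332.2]
ee_rot: [[0.005, -0.996, 0.089], [-0.001, 0.089, 0.996], [-1.0, -0.005, -0.001]]
contact_force: [0.0, -0.0, 0.9]
gripper_width: 43.2
```

Call:
carry_out:
  delta_pos:
    - [-2,0,2]
    - [-5,0.5,5]
    - [-7,1,9]
    - [-7,1,13]
    - [-7,2,17]
    - [-7,2,21]
    - [-7,3,25]
    - [-7,3,29]
  twist: [0,0,0,0,-0.05,-0.1,-0.15,-0.185]
  fingers: [0.5,0.5,0.5,0.5,0.5,0.5,0.5,0.5]

```text
t: 11.08
tcp_pos: [611.8, 98.7, 397.9]
ee_rot: [[0.001, -0.995, -0.1], [0.001, -0.1, 0.995], [-1.0, -0.001, 0.001]]
contact_force: [-0.0, -1.0, 0.7]
gripper_width: 43.4
```

```bash
python3 -c "
from h import *
to([625,166,396])"
```

```text
t 11.08 tcp [611.8  98.7 397.9] yaw 0.0999 down [ 5.0e-04  1.3e-03 -1.0e+00] F [-0.  -1.   0.7] w 43.4 j [-0.69  0.27  0.61  1.25 -0.15  1.67  1.56]
delta cm [ 0.2  -1.98  6.56]
```

```bash
cat >> h.py <<'E'
def blocks(fn,exp,z=228,th=60):
    """block tops near expected world points: dark mask in a window, bbox edges by ray; returns centre"""
    im,m=snap('wrist',fn); np.save('lastm.npy',m); g=cv2.GaussianBlur(im,(3,3),0).max(2)
    for e in exp:
        u,v=proj(m,[*e,z]); u0,v0=int(u)-40,int(v)-40
        w=g[max(v0,0):v0+80,max(u0,0):u0+80]; k=(w<th).astype(np.uint8); k=cv2.morphologyEx(k,cv2.MORPH_OPEN,np.ones((9,9),np.uint8))
        n,l,s,c=cv2.connectedComponentsWithStats(k)
        for i in range(1,n):
            if s[i,4]>200:
                p=c[i]+[max(u0,0),max(v0,0)]; r=cv2.minAreaRect(np.argwhere(l==i)[:,::-1].astype(np.float32)); print('exp',e,'px',np.round(p,1),'wh',s[i,2:5],'rect',np.round(r[1],1),round(r[2],1),'->',np.round(onz(m,*p,z)[:2],1))
E
python3 - <<'E'
from h import *
st(); blocks('w4.png',[(558.8,84.3),(544,169)],th=60)
E
```

```text
t 11.08 tcp [611.8  98.7 397.9] yaw 0.0999 down [ 5.0e-04  1.3e-03 -1.0e+00] F [-0.  -1.   0.7] w 43.4 j [-0.69  0.27  0.61  1.25 -0.15  1.67  1.56]
exp (558.8, 84.3) px [276.7 130.9] wh [ 25  31 593] rect [30. 24.] 90.0 -> [536.9  53.9]
exp (558.8, 84.3) px [315.2 121.9] wh [ 31  11 250] rect [10. 30.] 90.0 -> [525.6  88. ]
exp (558.8, 84.3) px [307.1 157.9] wh [ 21  23 466] rect [22. 20.] 90.0 -> [558.   83.7]
exp (544, 169) px [394.6 151.7] wh [ 30  25 679] rect [24. 29.] 90.0 -> [544.3 163.6]
```

Call:
carry_out:
  delta_pos:
    - [2,3,-0.5]
    - [5,5.5,-0.9]
    - [9,5.5,-0.9]
    - [12,5.5,-0.9]
    - [14,5.5,-0.9]
    - [14,5.5,-0.9]
    - [14,5.5,-0.9]
  twist: [0.005,0.005,0.005,0.005,0.005,0.005,0.005]
  fingers: [0.5,0.5,0.5,0.5,0.5,0.5,0.5]

```text
t: 11.72
tcp_pos: [559.0, 82.0, 256.8]
ee_rot: [[-0.001, -0.996, -0.091], [-0.0, -0.091, 0.996], [-1.0, 0.001, -0.0]]
contact_force: [0.4, 0.6, 0.7]
gripper_width: 43.5
```

```bash
python3 - <<'E'
from h import *
to([558.3,84,187])
E
```

```text
t 11.72 tcp [559.   82.  256.8] yaw 0.0913 down [-1.2e-03 -3.0e-04 -1.0e+00] F [0.4 0.6 0.7] w 43.5 j [-0.75  0.15  0.59  1.65 -0.09  1.37  1.52]
delta cm [6.98 0.04 0.21]
```

Call:
carry_out:
  delta_pos:
    - [2,0,0.2]
    - [4.5,0,0.2]
    - [6.5,0,0.2]
    - [7,0,0.2]
    - [7,0,0.2]
  twist: [0,0,0,0,0]
  fingers: [0.5,0.5,0.5,0.5,0.5]

```text
t: 12.13
tcp_pos: [559.4, 83.9, 187.1]
ee_rot: [[-0.0, -0.996, -0.091], [-0.0, -0.091, 0.996], [-1.0, 0.0, -0.0]]
contact_force: [0.2, -0.3, 0.1]
gripper_width: 43.7
```

Call:
carry_out:
  delta_pos:
    - [0,0,0]
    - [0,0,0]
    - [0,0,0]
    - [0,0,0]
    - [0,0,0]
    - [0,0,0]
    - [0,0,0]
    - [0,0,0]
  twist: [0,0,0,0,0,0,0,0]
  fingers: [0.9,0.9,0.9,0.9,0.9,0.9,0.9,0.9]
  newtons: 25

```text
t: 12.8
tcp_pos: [559.8, 83.8, 187.7]
ee_rot: [[0.002, -0.996, -0.091], [0.001, -0.091, 0.996], [-1.0, -0.002, 0.0]]
contact_force: [-0.5, -0.4, 5.8]
gripper_width: 24.5
```

```bash
python3 -c "
from h import *
st()"
```

```text
t 12.80 tcp [559.8  83.8 187.7] yaw 0.0910 down [ 1.6e-03  6.0e-04 -1.0e+00] F [-0.5 -0.4  5.8] w 24.5 j [-0.74  0.2   0.58  1.75 -0.12  1.23  1.54]
```

Call:
carry_out:
  delta_pos:
    - [-0.4,0,0]
    - [-0.8,0,0]
    - [-1.1,0,0]
    - [-1.2,0,0]
    - [-1.2,0,0]
    - [-1.2,0,0]
  twist: [0,0,0,0,0,0]
  fingers: [0.9,0.9,0.9,0.9,0.9,0.9]

```text
t: 13.3
tcp_pos: [559.1, 83.8, 198.4]
ee_rot: [[-0.0, -0.996, -0.091], [-0.0, -0.091, 0.996], [-1.0, 0.0, -0.0]]
contact_force: [-0.0, 0.3, -2.2]
gripper_width: 24.6
```

```bash
python3 -c "
from h import *
st()"
```

```text
t 13.30 tcp [559.1  83.8 198.4] yaw 0.0912 down [-2.e-04 -1.e-04 -1.e+00] F [-0.   0.3 -2.2] w 24.6 j [-0.74  0.19  0.58  1.73 -0.11  1.25  1.53]
```

Call:
carry_out:
  delta_pos:
    - [0,0.6,0]
    - [0,1.6,0]
    - [0,2.8,0]
    - [0,4.2,0]
    - [0,5.6,0]
    - [0,7.2,0]
    - [0,8.8,0]
    - [0,10,0]
  twist: [0,0,0,0,0,0,0,0]
  fingers: [0.9,0.9,0.9,0.9,0.9,0.9,0.9,0.9]

```text
t: 13.97
tcp_pos: [457.5, 74.3, 198.1]
ee_rot: [[-0.001, -0.996, -0.091], [0.0, -0.091, 0.996], [-1.0, 0.001, 0.0]]
contact_force: [-0.2, 0.5, -2.8]
gripper_width: 24.4
```

```bash
python3 -c "
from h import *
to([466.7,-156.5,199]); snap('scene','s5.png')"
```

```text
t 13.97 tcp [457.5  74.3 198.1] yaw 0.0913 down [-8.e-04  1.e-04 -1.e+00] F [-0.2  0.5 -2.8] w 24.4 j [-0.81 -0.06  0.54  1.95  0.03  1.24  1.38]
delta cm [ -0.09   1.19 -23.07]
```

Call:
carry_out:
  delta_pos:
    - [0,0,-1]
    - [0,0,-3]
    - [0,0,-5.5]
    - [0,0,-8]
    - [0,0.2,-11]
    - [0,0.5,-14]
    - [0,0.7,-17]
    - [0,0.9,-20]
  twist: [0,0.02,0.05,0.08,0.11,0.14,0.17,0.18]
  fingers: [0.9,0.9,0.9,0.9,0.9,0.9,0.9,0.9]

```text
t: 14.68
tcp_pos: [468.4, -129.1, 198.7]
ee_rot: [[0.001, -0.996, 0.093], [-0.001, 0.093, 0.996], [-1.0, -0.001, -0.001]]
contact_force: [0.4, 0.0, -3.4]
gripper_width: 24.4
```

```bash
python3 -c "
from h import *
to([466.7,-156.5,199])"
```

```text
t 14.68 tcp [ 468.4 -129.1  198.7] yaw -0.0932 down [ 5.e-04 -8.e-04 -1.e+00] F [ 0.4  0.  -3.4] w 24.4 j [-0.6  -0.02  0.78  1.92  0.02  1.24  1.65]
delta cm [-0.03 -0.08 -2.75]
```

Call:
carry_out:
  delta_pos:
    - [0,0,-1]
    - [0,-0.1,-2]
    - [0,-0.2,-2.7]
    - [0,-0.2,-2.82]
    - [0,-0.2,-2.82]
    - [0,-0.2,-2.82]
  twist: [-0.005,-0.005,-0.005,-0.005,-0.005,-0.005]
  fingers: [0.9,0.9,0.9,0.9,0.9,0.9]

```text
t: 15.18
tcp_pos: [468.3, -153.4, 198.4]
ee_rot: [[-0.0, -0.996, 0.084], [-0.0, 0.084, 0.996], [-1.0, 0.0, -0.0]]
contact_force: [0.8, -0.2, -1.7]
gripper_width: 23.9
```

```bash
python3 -c "
from h import *
to([567.5,-166.4,199]); im,m=snap('wrist','w6.png'); cv2.imwrite('pics/c6.png',im[:,:,::-1])"
```

```text
t 15.18 tcp [ 468.3 -153.4  198.4] yaw -0.0838 down [-3.e-04 -1.e-04 -1.e+00] F [ 0.8 -0.2 -1.7] w 23.9 j [-0.57 -0.    0.81  1.9   0.    1.24  1.73]
delta cm [-0.06 -9.99 -0.47]
```

View pics/s5.png

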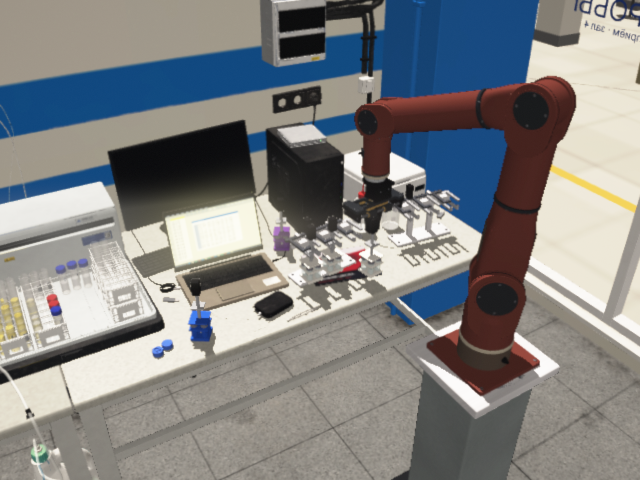

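The scene shows the first carrier hanging upright from the gripper, clear in front of the drain rack at about (372,255).

Call:
carry_out:
  delta_pos:
    - [-0.06,0,-0.42]
    - [-0.06,-0.6,-0.42]
    - [-0.06,-1.5,-0.42]
    - [-0.06,-2.6,-0.42]
    - [-0.06,-3.8,-0.43]
    - [-0.06,-4.7,-0.44]
    - [-0.06,-5,-0.44]
    - [-0.06,-5,-0.44]
  twist: [0.004,0.004,0.004,0.004,0.004,0.004,0.004,0.004]
  fingers: [0.9,0.9,0.9,0.9,0.9,0.9,0.9,0.9]

```text
t: 15.9
tcp_pos: [518.4, -162.0, 198.9]
ee_rot: [[-0.001, -0.996, 0.087], [-0.001, 0.087, 0.996], [-1.0, 0.0, -0.001]]
contact_force: [-0.2, -0.3, -2.8]
gripper_width: 24.0
```

```bash
python3 -c "
from h import *
to([567.5,-166.4,199])"
```

```text
t 15.90 tcp [ 518.4 -162.   198.9] yaw -0.0872 down [-5.e-04 -1.e-03 -1.e+00] F [-0.2 -0.3 -2.8] w 24.0 j [-0.53  0.16  0.84  1.79 -0.12  1.25  1.82]
delta cm [-0.02 -4.93 -0.01]
```

Call:
carry_out:
  delta_pos:
    - [0,-0.6,0]
    - [0,-1.5,0]
    - [0,-2.6,0]
    - [0,-3.6,0]
    - [0,-4.5,0]
    - [0,-4.9,0]
    - [0,-4.9,0]
    - [0,-4.9,0]
  twist: [0,0,0,0,0,0,0,0]
  fingers: [0.9,0.9,0.9,0.9,0.9,0.9,0.9,0.9]

```text
t: 16.57
tcp_pos: [566.2, -166.6, 199.0]
ee_rot: [[-0.001, -0.996, 0.088], [-0.0, 0.088, 0.996], [-1.0, 0.001, -0.0]]
contact_force: [-0.1, -0.1, -2.1]
gripper_width: 24.2
```

```bash
python3 -c "
from h import *
to([567.5,-166.4,187])"
```

```text
t 16.57 tcp [ 566.2 -166.6  199. ] yaw -0.0882 down [-7.e-04 -2.e-04 -1.e+00] F [-0.1 -0.1 -2.1] w 24.2 j [-0.47  0.29  0.83  1.68 -0.22  1.27  1.88]
delta cm [ 1.2  -0.12  0.03]
```

Call:
carry_out:
  delta_pos:
    - [0.3,-0.1,0]
    - [0.6,-0.1,0]
    - [0.9,-0.1,0]
    - [1.1,-0.1,0]
    - [1.15,-0.1,0]
    - [1.15,-0.1,0]
    - [1.15,-0.1,0]
  twist: [0,0,0,0,0,0,0]
  fingers: [0.9,0.9,0.9,0.9,0.9,0.9,0.9]

```text
t: 17.15
tcp_pos: [567.5, -166.4, 187.8]
ee_rot: [[-0.0, -0.996, 0.088], [0.0, 0.088, 0.996], [-1.0, 0.0, 0.0]]
contact_force: [-2.7, -0.0, 3.2]
gripper_width: 24.6
```

```bash
python3 -c "
from h import *
to([567.5,-166.4,187])"
```

```text
t 17.15 tcp [ 567.5 -166.4  187.8] yaw -0.0878 down [-1.e-04  2.e-04 -1.e+00] F [-2.7 -0.   3.2] w 24.6 j [-0.46  0.3   0.82  1.69 -0.23  1.25  1.89]
delta cm [ 0.08 -0.    0.  ]
```

Call:
carry_out:
  delta_pos:
    - [0,0,0]
    - [0,0,0]
    - [0,0,0]
    - [-1,0,0]
    - [-4,0,0]
    - [-8,0,0]
    - [-11,-2,0]
    - [-14,-4,0]
  twist: [0,0,0,0,0,0,0,0]
  fingers: [0.5,0.5,0.5,0.5,0.5,0.5,0.5,0.5]

```text
t: 17.82
tcp_pos: [607.6, -170.1, 331.2]
ee_rot: [[0.003, -0.996, 0.088], [0.001, 0.088, 0.996], [-1.0, -0.003, 0.001]]
contact_force: [1.1, -0.1, 0.2]
gripper_width: 43.5
```

Call:
carry_out:
  delta_pos:
    - [-2,-2,0]
    - [-4,-3,0]
    - [-6,-3,0]
    - [-7,-3,0]
    - [-7,-3,0]
  twist: [0,0,0,0,0]
  fingers: [0.5,0.5,0.5,0.5,0.5]

```text
t: 18.23
tcp_pos: [637.7, -173.4, 400.2]
ee_rot: [[0.003, -0.996, 0.088], [-0.001, 0.088, 0.996], [-1.0, -0.003, -0.001]]
contact_force: [-0.7, 0.5, 0.2]
gripper_width: 43.3
```

```bash
python3 - <<'E'
from h import *
st(); blocks('w7.png',[(566,-166)]); im=cv2.imread('pics/w7.png'); m=np.load('lastm.npy',allow_pickle=True).item(); u,v=map(int,proj(m,[566,-166,200])); print(u,v)
u0=max(u-100,0);v0=max(v-80,0)
cv2.imwrite('pics/c7.png',cv2.resize(im[v0:v0+160,u0:u0+200],None,fx=3,fy=3,interpolation=cv2.INTER_CUBIC))
E
```

```text
t 18.23 tcp [ 637.7 -173.4  400.2] yaw -0.0884 down [ 0.0033 -0.0015 -1.    ] F [-0.7  0.5  0.2] w 43.3 j [-0.34  0.41  0.84  1.14 -0.3   1.71  1.89]
exp (566, -166) px [318.5 137.4] wh [ 22  24 511] rect [23. 21.] 90.0 -> [ 565.  -166.1]
318 138
```

View pics/c7.png

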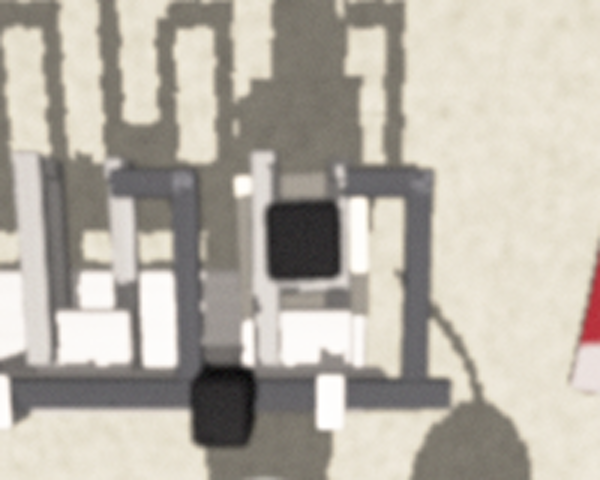

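Carrier seated in store fork0: block at crop (303,240), i.e. (565,-166), square to the rack, latch open. On to the next carrier.

Call:
carry_out:
  delta_pos:
    - [0,0.5,2]
    - [0,1,6]
    - [0,2,10]
    - [0,2.5,14]
    - [0,3,18]
    - [0,3.5,22]
    - [0,4,26]
    - [0,4.8,30]
  twist: [0,0,0,0,-0.05,-0.1,-0.15,-0.183]
  fingers: [0.5,0.5,0.5,0.5,0.5,0.5,0.5,0.5]

```text
t: 18.95
tcp_pos: [614.7, 132.3, 396.4]
ee_rot: [[-0.001, -0.995, -0.098], [0.0, -0.098, 0.995], [-1.0, 0.001, 0.0]]
contact_force: [0.5, -0.2, 0.1]
gripper_width: 43.3
```

Call:
carry_out:
  delta_pos:
    - [0,0,2]
    - [0,0,3]
    - [0,0,3]
  twist: [0,0,0]
  fingers: [0.5,0.5,0.5]

```text
t: 19.2
tcp_pos: [612.0, 163.1, 396.2]
ee_rot: [[-0.002, -0.995, -0.099], [-0.0, -0.099, 0.995], [-1.0, 0.002, 0.0]]
contact_force: [-0.6, -0.3, 0.2]
gripper_width: 43.5
```

```bash
python3 - <<'E'
from h import *
o,R=st(); blocks('w8.png',[(544,169),(535.3,251)])
to([544,168.8,260])
E
```

```text
t 19.20 tcp [612.  163.1 396.2] yaw 0.0991 down [-0.0019 -0.     -1.    ] F [-0.6 -0.3  0.2] w 43.5 j [-0.84  0.32  0.71  1.22 -0.21  1.68  1.49]
exp (544, 169) px [330.3 145. ] wh [ 22  23 487] rect [22. 21.] 90.0 -> [544.1 167.9]
exp (535.3, 251) px [456.2 122.2] wh [ 10  28 239] rect [27.  9.] 90.0 -> [513.4 278.3]
exp (535.3, 251) px [415.4 143.5] wh [ 33  24 737] rect [23. 32.] 90.0 -> [535.1 245.2]
t 19.25 tcp [612.5 160.2 396.8] yaw 0.0960 down [-1.1e-03 -8.0e-04 -1.0e+00] F [ 0.4 -0.5  0.4] w 43.6 j [-0.84  0.32  0.72  1.22 -0.21  1.68  1.5 ]
delta cm [13.68  6.72  1.52]
```

Call:
carry_out:
  delta_pos:
    - [2,3,0.7]
    - [5,6,1.4]
    - [9,6.7,1.4]
    - [12,6.7,1.4]
    - [13.7,6.7,1.4]
    - [13.7,6.7,1.4]
    - [13.7,6.7,1.4]
  twist: [0,0,0,0,0,0,0]
  fingers: [0.5,0.5,0.5,0.5,0.5,0.5,0.5]

```text
t: 19.83
tcp_pos: [545.0, 165.4, 260.6]
ee_rot: [[-0.001, -0.996, -0.092], [-0.001, -0.092, 0.996], [-1.0, 0.001, -0.001]]
contact_force: [-0.2, 0.3, -0.1]
gripper_width: 43.6
```

```bash
python3 - <<'E'
from h import *
to([544,168.2,187])
E
```

```text
t 19.83 tcp [545.  165.4 260.6] yaw 0.0918 down [-8.e-04 -7.e-04 -1.e+00] F [-0.2  0.3 -0.1] w 43.6 j [-0.98  0.17  0.69  1.64 -0.11  1.38  1.39]
delta cm [7.36 0.07 0.3 ]
```

Call:
carry_out:
  delta_pos:
    - [2,0,0.3]
    - [4.5,0.1,0.3]
    - [6.8,0.1,0.3]
    - [7.3,0.1,0.3]
    - [7.3,0.1,0.3]
    - [7.3,0.1,0.3]
  twist: [-0.002,-0.002,-0.002,-0.002,-0.002,-0.002]
  fingers: [0.5,0.5,0.5,0.5,0.5,0.5]

```text
t: 20.33
tcp_pos: [544.9, 170.3, 189.5]
ee_rot: [[0.002, -0.995, -0.096], [0.001, -0.096, 0.995], [-1.0, -0.002, 0.0]]
contact_force: [0.3, -0.3, -0.2]
gripper_width: 43.5
```

Call:
carry_out:
  delta_pos:
    - [0,0,0]
    - [0,0,0]
    - [0,0,0]
    - [0,0,0]
    - [0,0,0]
    - [0,0,0]
    - [0,0,0]
    - [0,0,0]
  twist: [0,0,0,0,0,0,0,0]
  fingers: [0.9,0.9,0.9,0.9,0.9,0.9,0.9,0.9]
  newtons: 25

```text
t: 21.0
tcp_pos: [544.0, 170.6, 188.1]
ee_rot: [[0.001, -0.995, -0.097], [0.0, -0.097, 0.995], [-1.0, -0.001, 0.0]]
contact_force: [-0.9, -2.4, 5.2]
gripper_width: 23.7
```

Call:
carry_out:
  delta_pos:
    - [-0.4,0,0]
    - [-0.8,0,0]
    - [-1.1,0,0]
    - [-1.2,0,0]
    - [-1.2,0,0]
    - [-1.2,0,0]
  twist: [0,0,0,0,0,0]
  fingers: [0.9,0.9,0.9,0.9,0.9,0.9]

```text
t: 21.5
tcp_pos: [543.5, 170.8, 199.4]
ee_rot: [[-0.0, -0.995, -0.097], [-0.0, -0.097, 0.995], [-1.0, 0.0, -0.0]]
contact_force: [-1.0, -1.0, -2.3]
gripper_width: 23.9
```

```bash
python3 - <<'E'
from h import *
st()
E
```

```text
t 21.50 tcp [543.5 170.8 199.4] yaw 0.0973 down [-2.e-04 -0.e+00 -1.e+00] F [-1.  -1.  -2.3] w 23.9 j [-0.97  0.21  0.68  1.72 -0.14  1.26  1.41]
```

Call:
carry_out:
  delta_pos:
    - [0,0.4,-0.15]
    - [0,1.2,-0.15]
    - [0,2.4,-0.15]
    - [0,3.6,-0.15]
    - [0,5,-0.15]
    - [0,6.4,-0.15]
    - [0,7.8,-0.15]
    - [0,8.5,-0.15]
  twist: [0,0,0,0,0,0,0,0]
  fingers: [0.9,0.9,0.9,0.9,0.9,0.9,0.9,0.9]

```text
t: 22.17
tcp_pos: [457.2, 160.6, 199.3]
ee_rot: [[-0.001, -0.995, -0.097], [0.0, -0.097, 0.995], [-1.0, 0.001, 0.0]]
contact_force: [0.9, 0.6, -2.8]
gripper_width: 24.0
```

Call:
carry_out:
  delta_pos:
    - [0,0,-1]
    - [0,0,-3]
    - [0,0,-5.5]
    - [0,-0.5,-8]
    - [0,-1,-11]
    - [0,-1.5,-14]
    - [0,-2,-17]
    - [0,-2,-20]
  twist: [0,0,0,0,0,0,0,0]
  fingers: [0.9,0.9,0.9,0.9,0.9,0.9,0.9,0.9]

```text
t: 22.83
tcp_pos: [499.3, -38.2, 199.9]
ee_rot: [[0.001, -0.995, -0.097], [-0.0, -0.097, 0.995], [-1.0, -0.001, -0.0]]
contact_force: [0.7, 0.7, -1.9]
gripper_width: 23.8
```

```bash
python3 - <<'E'
from h import *
to([461,-242.3,199.4])
E
```

```text
t 22.83 tcp [499.3 -38.2 199.9] yaw 0.0971 down [ 1.3e-03 -3.0e-04 -1.0e+00] F [ 0.7  0.7 -1.9] w 23.8 j [-0.86  0.02  0.87  1.89 -0.02  1.24  1.69]
delta cm [  0.05   5.79 -19.94]
```

Call:
carry_out:
  delta_pos:
    - [0,1,-1]
    - [0,2.5,-3]
    - [0,4,-5.5]
    - [0,5,-8.5]
    - [0,5.8,-11.5]
    - [0,5.8,-14.5]
    - [0,5.8,-17.5]
    - [0,5.8,-19.9]
  twist: [0.02,0.05,0.08,0.11,0.14,0.17,0.185,0.185]
  fingers: [0.9,0.9,0.9,0.9,0.9,0.9,0.9,0.9]

```text
t: 23.5
tcp_pos: [459.8, -242.8, 200.3]
ee_rot: [[0.002, -0.996, 0.09], [-0.0, 0.09, 0.996], [-1.0, -0.002, -0.0]]
contact_force: [0.5, 1.0, -2.7]
gripper_width: 23.9
```

Call:
carry_out:
  delta_pos:
    - [0,0,0]
    - [0,0,0]
    - [0,0,0]
  twist: [0,0,0]
  fingers: [0.9,0.9,0.9]

```text
t: 23.75
tcp_pos: [459.8, -239.9, 199.4]
ee_rot: [[-0.001, -0.996, 0.088], [-0.0, 0.088, 0.996], [-1.0, 0.001, -0.0]]
contact_force: [0.1, -0.4, -3.3]
gripper_width: 23.8
```

```bash
python3 - <<'E'
from h import *
to([460.3,-242.3,199.4])
to([510,-246.7,199.4])
E
```

```text
t 23.75 tcp [ 459.8 -239.9  199.4] yaw -0.0884 down [-7.e-04 -2.e-04 -1.e+00] F [ 0.1 -0.4 -3.3] w 23.8 j [-0.64  0.11  1.12  1.85 -0.1   1.24  1.99]
delta cm [ 0.   -0.07 -0.23]
t 23.75 tcp [ 459.8 -239.9  199.4] yaw -0.0884 down [-7.e-04 -2.e-04 -1.e+00] F [ 0.1 -0.4 -3.3] w 23.8 j [-0.64  0.11  1.12  1.85 -0.1   1.24  1.99]
delta cm [ 0.   -5.06 -0.23]
```

Call:
carry_out:
  delta_pos:
    - [0,0,-0.23]
    - [0,-0.6,-0.23]
    - [0,-1.5,-0.23]
    - [0,-2.6,-0.23]
    - [0,-3.8,-0.23]
    - [0,-4.7,-0.23]
    - [0,-5,-0.23]
    - [0,-5,-0.23]
  twist: [0,0,0,0,0,0,0,0]
  fingers: [0.9,0.9,0.9,0.9,0.9,0.9,0.9,0.9]

```text
t: 24.42
tcp_pos: [510.5, -245.9, 199.3]
ee_rot: [[-0.0, -0.996, 0.086], [-0.001, 0.086, 0.996], [-1.0, 0.0, -0.001]]
contact_force: [-0.9, 0.6, -2.3]
gripper_width: 23.6
```

```bash
python3 -c "
from h import *
to([559.9,-251.1,199.4])"
```

```text
t 24.42 tcp [ 510.5 -245.9  199.3] yaw -0.0863 down [-4.e-04 -6.e-04 -1.e+00] F [-0.9  0.6 -2.3] w 23.6 j [-0.52  0.28  1.07  1.74 -0.26  1.27  2.1 ]
delta cm [-0.01 -4.96 -0.09]
```

Call:
carry_out:
  delta_pos:
    - [0,-0.6,-0.08]
    - [0,-1.5,-0.08]
    - [0,-2.6,-0.08]
    - [0,-3.6,-0.08]
    - [0,-4.5,-0.08]
    - [0,-4.95,-0.08]
    - [0,-4.95,-0.08]
    - [0,-4.95,-0.08]
  twist: [0.002,0.002,0.002,0.002,0.002,0.002,0.002,0.002]
  fingers: [0.9,0.9,0.9,0.9,0.9,0.9,0.9,0.9]

```text
t: 25.08
tcp_pos: [558.7, -251.9, 199.4]
ee_rot: [[-0.001, -0.996, 0.09], [-0.0, 0.09, 0.996], [-1.0, 0.001, -0.001]]
contact_force: [-0.2, 1.0, -2.8]
gripper_width: 23.6
```

```bash
python3 -c "
from h import *
to([559.9,-251.1,188])"
```

```text
t 25.08 tcp [ 558.7 -251.9  199.4] yaw -0.0902 down [-8.e-04 -4.e-04 -1.e+00] F [-0.2  1.  -2.8] w 23.6 j [-0.43  0.41  1.02  1.63 -0.36  1.31  2.13]
delta cm [ 1.14 -0.11  0.09]
```

Call:
carry_out:
  delta_pos:
    - [0.3,-0.1,0.08]
    - [0.6,-0.1,0.08]
    - [0.9,-0.1,0.08]
    - [1.1,-0.1,0.08]
    - [1.15,-0.1,0.08]
    - [1.15,-0.1,0.08]
    - [1.15,-0.1,0.08]
  twist: [0,0,0,0,0,0,0]
  fingers: [0.9,0.9,0.9,0.9,0.9,0.9,0.9]

```text
t: 25.67
tcp_pos: [559.8, -250.8, 188.3]
ee_rot: [[-0.0, -0.996, 0.09], [0.0, 0.09, 0.996], [-1.0, 0.0, 0.0]]
contact_force: [-2.6, 1.3, 3.2]
gripper_width: 23.7
```

```bash
python3 -c "
from h import *
st()"
```

```text
t 25.67 tcp [ 559.8 -250.8  188.3] yaw -0.0898 down [-2.e-04  4.e-04 -1.e+00] F [-2.6  1.3  3.2] w 23.7 j [-0.43  0.42  1.01  1.64 -0.37  1.29  2.13]
```

Call:
carry_out:
  delta_pos:
    - [0,0,0]
    - [0,0,0]
    - [0,0,0]
    - [-1,0,0]
    - [-4,0,0]
    - [-8,0,0]
    - [-11,-2,0]
    - [-14,-4,0]
  twist: [0,0,0,0,0,0,0,0]
  fingers: [0.5,0.5,0.5,0.5,0.5,0.5,0.5,0.5]

```text
t: 26.33
tcp_pos: [599.9, -254.7, 331.7]
ee_rot: [[0.003, -0.996, 0.09], [0.0, 0.09, 0.996], [-1.0, -0.003, 0.0]]
contact_force: [0.8, -0.2, 1.5]
gripper_width: 43.2
```

Call:
carry_out:
  delta_pos:
    - [-2,-2,1]
    - [-4,-3,3]
    - [-6,-3,4]
    - [-7,-3,4]
    - [-7,-3,4]
  twist: [0,0,0,0,0]
  fingers: [0.5,0.5,0.5,0.5,0.5]

```text
t: 26.75
tcp_pos: [633.7, -217.9, 400.8]
ee_rot: [[0.003, -0.996, 0.089], [-0.002, 0.089, 0.996], [-1.0, -0.003, -0.002]]
contact_force: [0.0, -0.3, -0.6]
gripper_width: 43.7
```

```bash
python3 - <<'E'
from h import *
st(); blocks('w9.png',[(566,-166),(558.5,-251)])
E
```

```text
t 26.75 tcp [ 633.7 -217.9  400.8] yaw -0.0892 down [ 0.0031 -0.0021 -1.    ] F [ 0.  -0.3 -0.6] w 43.7 j [-0.34  0.48  1.01  1.11 -0.41  1.74  2.02]
exp (566, -166) px [364.6 137.7] wh [ 26  24 608] rect [23. 25.] 90.0 -> [ 565.1 -168.3]
exp (558.5, -251) px [277.5 139.6] wh [ 26  24 601] rect [23. 25.] 90.0 -> [ 559.7 -248.6]
```

Call:
carry_out:
  delta_pos:
    - [1,2.5,0]
    - [2,6,0]
    - [4,10,0.5]
    - [6,13,1.5]
    - [7,15,3.5]
    - [7,16.5,6]
    - [7,16.5,10]
    - [7,16.5,14]
  twist: [0,0,0,0,0,0,0,0]
  fingers: [0.5,0.5,0.5,0.5,0.5,0.5,0.5,0.5]

```text
t: 27.47
tcp_pos: [479.6, -63.1, 327.3]
ee_rot: [[0.0, -0.996, 0.091], [0.004, 0.091, 0.996], [-1.0, -0.0, 0.004]]
contact_force: [0.4, 0.5, 0.2]
gripper_width: 43.1
```

Call:
carry_out:
  delta_pos:
    - [0,0.3,3.5]
    - [0,0.6,7]
    - [0,0.9,11]
    - [0,1.3,15]
    - [0,1.7,19]
    - [0,2,23]
    - [0,2.3,27]
    - [0,2.6,31]
  twist: [0,0,-0.02,-0.06,-0.1,-0.14,-0.17,-0.184]
  fingers: [0.5,0.5,0.5,0.5,0.5,0.5,0.5,0.5]

```text
t: 28.13
tcp_pos: [482.8, 248.5, 326.7]
ee_rot: [[-0.001, -0.995, -0.095], [-0.0, -0.095, 0.995], [-1.0, 0.001, -0.0]]
contact_force: [1.3, 0.2, 0.5]
gripper_width: 43.4
```

```bash
python3 - <<'E'
from h import *
to([600,250,396])
E
```

```text
t 28.13 tcp [482.8 248.5 326.7] yaw 0.0949 down [-1.4e-03 -5.0e-04 -1.0e+00] F [1.3 0.2 0.5] w 43.4 j [-1.16  0.07  0.65  1.58 -0.04  1.5   1.16]
delta cm [ -6.94 -11.67  -0.96]
```

Call:
carry_out:
  delta_pos:
    - [-2,-3,-0.3]
    - [-4,-6.5,-0.6]
    - [-6,-10,-0.9]
    - [-6.9,-11.6,-1]
    - [-6.9,-11.6,-1]
    - [-6.9,-11.6,-1]
  twist: [0,0,0,0,0,0]
  fingers: [0.5,0.5,0.5,0.5,0.5,0.5]

```text
t: 28.63
tcp_pos: [600.7, 247.1, 395.5]
ee_rot: [[-0.001, -0.996, -0.091], [-0.002, -0.091, 0.996], [-1.0, 0.001, -0.002]]
contact_force: [0.1, 0.4, 1.0]
gripper_width: 43.8
```

```bash
python3 - <<'E'
from h import *
st(); blocks('w10.png',[(535.3,251)])
to([535.3,250.3,260])
E
```

```text
t 28.63 tcp [600.7 247.1 395.5] yaw 0.0910 down [-0.0012 -0.0024 -1.    ] F [0.1 0.4 1. ] w 43.8 j [-0.95  0.36  0.72  1.17 -0.24  1.69  1.37]
exp (535.3, 251) px [329.2 146.9] wh [ 22  23 490] rect [22. 21.] 90.0 -> [534.7 251.3]
t 28.68 tcp [599.8 247.6 395.6] yaw 0.0921 down [-0.0016 -0.0014 -1.    ] F [ 0.  -0.4 -0.4] w 43.5 j [-0.95  0.36  0.72  1.18 -0.24  1.69  1.37]
delta cm [13.57  6.37  0.88]
```

Call:
carry_out:
  delta_pos:
    - [2,3,0.5]
    - [5,6,1]
    - [9,6.4,1]
    - [12,6.4,1]
    - [13.5,6.4,1]
    - [13.5,6.4,1]
    - [13.5,6.4,1]
  twist: [0,0,0,0,0,0,0]
  fingers: [0.5,0.5,0.5,0.5,0.5,0.5,0.5]

```text
t: 29.27
tcp_pos: [533.8, 252.6, 261.8]
ee_rot: [[-0.002, -0.995, -0.095], [-0.0, -0.095, 0.995], [-1.0, 0.002, 0.0]]
contact_force: [-0.1, 0.1, 0.7]
gripper_width: 43.6
```

```bash
python3 - <<'E'
from h import *
to([535,251.6,187.5])
E
```

```text
t 29.27 tcp [533.8 252.6 261.8] yaw 0.0950 down [-0.0017 -0.     -1.    ] F [-0.1  0.1  0.7] w 43.6 j [-1.1   0.22  0.7   1.58 -0.15  1.39  1.28]
delta cm [ 7.43 -0.12 -0.12]
```

Call:
carry_out:
  delta_pos:
    - [2,0,-0.1]
    - [4.5,-0.1,-0.1]
    - [6.8,-0.1,-0.1]
    - [7.4,-0.1,-0.1]
    - [7.4,-0.1,-0.1]
    - [7.4,-0.1,-0.1]
  twist: [0,0,0,0,0,0]
  fingers: [0.5,0.5,0.5,0.5,0.5,0.5]

```text
t: 29.77
tcp_pos: [536.9, 252.2, 189.8]
ee_rot: [[0.001, -0.996, -0.094], [0.001, -0.094, 0.996], [-1.0, -0.001, 0.001]]
contact_force: [0.7, -0.4, 0.6]
gripper_width: 43.7
```

Call:
carry_out:
  delta_pos:
    - [0,0,0]
    - [0,0,0]
    - [0,0,0]
    - [0,0,0]
    - [0,0,0]
    - [0,0,0]
    - [0,0,0]
    - [0,0,0]
  twist: [0,0,0,0,0,0,0,0]
  fingers: [0.9,0.9,0.9,0.9,0.9,0.9,0.9,0.9]
  newtons: 25

```text
t: 30.43
tcp_pos: [536.8, 252.0, 188.8]
ee_rot: [[0.001, -0.996, -0.094], [0.001, -0.094, 0.996], [-1.0, -0.001, 0.0]]
contact_force: [-0.8, -0.3, 6.1]
gripper_width: 24.4
```

Call:
carry_out:
  delta_pos:
    - [-0.4,0,0]
    - [-0.8,0,0]
    - [-1.1,0,0]
    - [-1.2,0,0]
    - [-1.2,0,0]
    - [-1.2,0,0]
  twist: [0,0,0,0,0,0]
  fingers: [0.9,0.9,0.9,0.9,0.9,0.9]

```text
t: 30.93
tcp_pos: [536.2, 252.0, 199.9]
ee_rot: [[-0.0, -0.996, -0.094], [-0.0, -0.094, 0.996], [-1.0, 0.0, -0.0]]
contact_force: [-0.4, -0.2, -2.7]
gripper_width: 24.1
```

```bash
python3 - <<'E'
from h import *
st()
E
```

```text
t 30.93 tcp [536.2 252.  199.9] yaw 0.0943 down [-2.e-04 -1.e-04 -1.e+00] F [-0.4 -0.2 -2.7] w 24.1 j [-1.09  0.27  0.69  1.67 -0.18  1.27  1.3 ]
```

Call:
carry_out:
  delta_pos:
    - [0,0.4,0]
    - [0,1.2,0]
    - [0,2.4,0]
    - [0,3.6,0]
    - [0,5,0]
    - [0,6.4,0]
    - [0,7.8,0]
    - [0,8.5,0]
  twist: [0,0,0,0,0,0,0,0]
  fingers: [0.9,0.9,0.9,0.9,0.9,0.9,0.9,0.9]

```text
t: 31.6
tcp_pos: [449.6, 243.8, 199.8]
ee_rot: [[-0.001, -0.995, -0.095], [0.0, -0.095, 0.995], [-1.0, 0.001, 0.0]]
contact_force: [0.7, 0.1, -2.7]
gripper_width: 24.1
```

Call:
carry_out:
  delta_pos:
    - [0,0,-1]
    - [0,0.3,-3]
    - [0,0.5,-6]
    - [0,0.5,-9]
    - [0,0.5,-12.5]
    - [0,0,-16]
    - [0,-0.5,-20]
    - [0,-1,-24]
  twist: [0,0,0,0,0,0,0,0]
  fingers: [0.9,0.9,0.9,0.9,0.9,0.9,0.9,0.9]

```text
t: 32.27
tcp_pos: [484.3, 3.5, 200.3]
ee_rot: [[0.001, -0.996, -0.094], [0.001, -0.094, 0.996], [-1.0, -0.001, 0.001]]
contact_force: [0.9, 1.2, -3.8]
gripper_width: 24.1
```

```bash
python3 - <<'E'
from h import *
to([467.7,-328.3,199.6])
E
```

```text
t 32.27 tcp [484.3   3.5 200.3] yaw 0.0943 down [ 8.e-04  8.e-04 -1.e+00] F [ 0.9  1.2 -3.8] w 24.1 j [-1.   -0.04  0.9   1.92  0.03  1.24  1.55]
delta cm [  0.04   4.78 -32.88]
```

Call:
carry_out:
  delta_pos:
    - [0,0.1,-1.5]
    - [0,0.4,-4]
    - [0,0.8,-7]
    - [0,1.2,-10]
    - [0,1.7,-13]
    - [0,2.2,-16]
    - [0,2.7,-18.5]
    - [0,3,-20]
  twist: [0.01,0.03,0.06,0.09,0.12,0.15,0.18,0.182]
  fingers: [0.9,0.9,0.9,0.9,0.9,0.9,0.9,0.9]

```text
t: 32.93
tcp_pos: [472.2, -199.9, 200.5]
ee_rot: [[0.001, -0.996, 0.093], [-0.001, 0.093, 0.996], [-1.0, -0.001, -0.001]]
contact_force: [-0.2, -0.4, -2.6]
gripper_width: 23.8
```

```bash
python3 - <<'E'
from h import *
to([467.7,-328.3,199.6])
E
```

```text
t 32.93 tcp [ 472.2 -199.9  200.5] yaw -0.0933 down [ 8.e-04 -1.e-03 -1.e+00] F [-0.2 -0.4 -2.6] w 23.8 j [-0.76  0.08  1.15  1.87 -0.08  1.24  1.89]
delta cm [  0.1   -0.75 -12.82]
```

Call:
carry_out:
  delta_pos:
    - [0,0,-1.5]
    - [0,-0.1,-3.5]
    - [0,-0.3,-6]
    - [0,-0.5,-8.5]
    - [0,-0.7,-11]
    - [0,-0.75,-12.4]
    - [0,-0.75,-12.8]
    - [0,-0.75,-12.8]
  twist: [-0.004,-0.004,-0.004,-0.004,-0.004,-0.004,-0.004,-0.004]
  fingers: [0.9,0.9,0.9,0.9,0.9,0.9,0.9,0.9]

```text
t: 33.6
tcp_pos: [468.4, -325.9, 200.1]
ee_rot: [[-0.001, -0.996, 0.087], [-0.001, 0.087, 0.996], [-1.0, 0.001, -0.001]]
contact_force: [1.2, -0.2, -2.7]
gripper_width: 24.2
```

```bash
python3 - <<'E'
from h import *
to([467.7,-328.3,199.6]); to([515,-332.5,199.6])
E
```

```text
t 33.60 tcp [ 468.4 -325.9  200.1] yaw -0.0868 down [-7.0e-04 -1.1e-03 -1.0e+00] F [ 1.2 -0.2 -2.7] w 24.2 j [-0.39  0.32  1.13  1.73 -0.3   1.28  2.29]
delta cm [ 0.05  0.05 -0.25]
t 33.60 tcp [ 468.4 -325.9  200.1] yaw -0.0868 down [-7.0e-04 -1.1e-03 -1.0e+00] F [ 1.2 -0.2 -2.7] w 24.2 j [-0.39  0.32  1.13  1.73 -0.3   1.28  2.29]
delta cm [ 0.05 -4.7  -0.26]
```

Call:
carry_out:
  delta_pos:
    - [0.05,0,-0.24]
    - [0.05,-0.6,-0.25]
    - [0.05,-1.5,-0.25]
    - [0.05,-2.6,-0.25]
    - [0.05,-3.6,-0.25]
    - [0.05,-4.4,-0.25]
    - [0.05,-4.7,-0.25]
    - [0.05,-4.7,-0.25]
  twist: [0.001,0.001,0.001,0.001,0.001,0.001,0.001,0.001]
  fingers: [0.9,0.9,0.9,0.9,0.9,0.9,0.9,0.9]

```text
t: 34.27
tcp_pos: [516.9, -330.4, 199.3]
ee_rot: [[-0.001, -0.996, 0.084], [-0.001, 0.084, 0.996], [-1.0, 0.001, -0.001]]
contact_force: [-1.0, -0.8, -2.1]
gripper_width: 24.1
```

```bash
python3 - <<'E'
from h import *
to([553.3,-335.8,199.6])
E
```

```text
t 34.27 tcp [ 516.9 -330.4  199.3] yaw -0.0839 down [-8.e-04 -7.e-04 -1.e+00] F [-1.  -0.8 -2.1] w 24.1 j [-0.31  0.43  1.07  1.63 -0.38  1.31  2.3 ]
delta cm [-0.03 -3.67 -0.23]
```

Call:
carry_out:
  delta_pos:
    - [0,0,-0.22]
    - [-0.03,-0.6,-0.22]
    - [-0.03,-1.4,-0.22]
    - [-0.03,-2.4,-0.22]
    - [-0.03,-3.3,-0.22]
    - [-0.03,-3.65,-0.22]
    - [-0.03,-3.65,-0.22]
    - [-0.03,-3.65,-0.22]
  twist: [0.004,0.004,0.004,0.004,0.004,0.004,0.004,0.004]
  fingers: [0.9,0.9,0.9,0.9,0.9,0.9,0.9,0.9]

```text
t: 34.93
tcp_pos: [552.1, -336.0, 199.7]
ee_rot: [[-0.001, -0.996, 0.089], [-0.0, 0.089, 0.996], [-1.0, 0.001, -0.0]]
contact_force: [-0.2, 0.8, -2.7]
gripper_width: 24.0
```

```bash
python3 - <<'E'
from h import *
to([553.3,-335.8,188.4])
E
```

```text
t 34.93 tcp [ 552.1 -336.   199.7] yaw -0.0889 down [-8.e-04 -4.e-04 -1.e+00] F [-0.2  0.8 -2.7] w 24.0 j [-0.26  0.5   1.03  1.54 -0.44  1.35  2.3 ]
delta cm [ 1.13 -0.12  0.04]
```

Call:
carry_out:
  delta_pos:
    - [0.3,-0.08,0]
    - [0.6,-0.08,0]
    - [0.9,-0.08,0]
    - [1.1,-0.08,0]
    - [1.15,-0.08,0]
    - [1.15,-0.08,0]
    - [1.15,-0.08,0]
  twist: [0,0,0,0,0,0,0]
  fingers: [0.9,0.9,0.9,0.9,0.9,0.9,0.9]

```text
t: 35.52
tcp_pos: [552.9, -336.0, 188.8]
ee_rot: [[0.0, -0.996, 0.089], [-0.0, 0.089, 0.996], [-1.0, -0.0, 0.0]]
contact_force: [-2.2, 1.2, 4.3]
gripper_width: 24.0
```

```bash
python3 -c "
from h import *
st()"
```

```text
t 35.52 tcp [ 552.9 -336.   188.8] yaw -0.0890 down [ 3.e-04 -0.e+00 -1.e+00] F [-2.2  1.2  4.3] w 24.0 j [-0.25  0.51  1.02  1.55 -0.44  1.33  2.31]
```

Seated (188.8, the same height as at grasp). Releasing, rising and looking at the whole store rack.

Call:
carry_out:
  delta_pos:
    - [0,0,0]
    - [0,0,0]
    - [0,0,0]
    - [-1,0,0]
    - [-4,0,0]
    - [-8,0,0]
    - [-11,-2,1]
    - [-14,-4,3]
  twist: [0,0,0,0,0,0,0,0]
  fingers: [0.5,0.5,0.5,0.5,0.5,0.5,0.5,0.5]

```text
t: 36.18
tcp_pos: [594.0, -312.2, 332.0]
ee_rot: [[0.002, -0.996, 0.094], [-0.002, 0.094, 0.996], [-1.0, -0.002, -0.002]]
contact_force: [1.1, -0.5, 0.0]
gripper_width: 43.5
```

Call:
carry_out:
  delta_pos:
    - [-2,-2,2]
    - [-4,-3,5]
    - [-6,-3.5,7]
    - [-7,-3.5,7]
    - [-7,-3.5,7]
    - [-7,-3.5,7]
  twist: [0,0,0,0,0,0]
  fingers: [0.4,0.4,0.4,0.4,0.4,0.4]

```text
t: 36.68
tcp_pos: [636.2, -244.0, 398.8]
ee_rot: [[0.001, -0.996, 0.09], [-0.001, 0.09, 0.996], [-1.0, -0.001, -0.001]]
contact_force: [-0.4, 0.0, -0.5]
gripper_width: 52.2
```

```bash
python3 - <<'E'
from h import *
st(); blocks('w11.png',[(566,-166),(559,-251),(551.4,-336)]); snap('top','t11.png')
im=cv2.imread('pics/w11.png'); cv2.imwrite('pics/c11.png',cv2.resize(im[60:260,180:460],None,fx=2.8,fy=2.8,interpolation=cv2.INTER_CUBIC))
to([617.2,-198.8,187])
E
```

```text
t 36.68 tcp [ 636.2 -244.   398.8] yaw -0.0898 down [ 5.0e-04 -1.1e-03 -1.0e+00] F [-0.4  0.  -0.5] w 52.2 j [-0.29  0.53  1.04  1.08 -0.45  1.75  2.07]
exp (566, -166) px [390.9 132.7] wh [ 30  24 689] rect [23. 29.] 90.0 -> [ 564.9 -170.2]
exp (559, -251) px [303.5 134.5] wh [ 22  24 522] rect [23. 21.] 90.0 -> [ 559.3 -250. ]
exp (551.4, -336) px [216.4 134.3] wh [ 34  24 768] rect [23. 33.] 90.0 -> [ 552.2 -329.3]
t 36.78 tcp [ 635.6 -244.2  397.7] yaw -0.0910 down [-1.e-03  1.e-04 -1.e+00] F [-0.  -0.2  0.1] w 52.3 j [-0.29  0.53  1.04  1.08 -0.45  1.75  2.07]
delta cm [21.07  2.23  4.35]
```

View pics/c11.png

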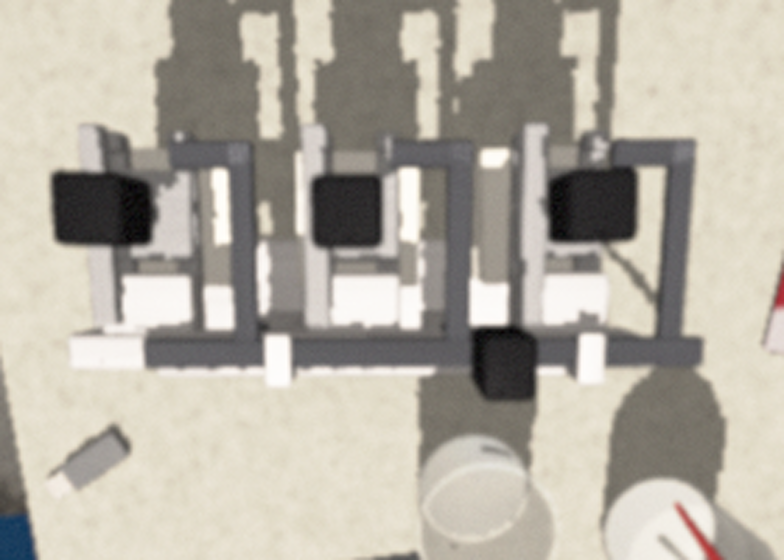

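All three carriers hang square in the store rack, with blocks at crop (95,210), (347,210) and (600,203). The latch is still open. Closing the store latch.

Call:
carry_out:
  delta_pos:
    - [2,1,2]
    - [5,2.2,4]
    - [9,2.2,4.3]
    - [13,2.2,4.3]
    - [16,2.2,4.3]
    - [18.5,2.2,4.3]
    - [20.5,2.2,4.3]
    - [21,2.2,4.3]
  twist: [0,0,0,0,0,0,0,0]
  fingers: [0.4,0.4,0.4,0.4,0.4,0.4,0.4,0.4]
  newtons: 8

```text
t: 37.45
tcp_pos: [615.8, -197.9, 184.1]
ee_rot: [[-0.006, -0.996, 0.09], [0.001, 0.09, 0.996], [-1.0, 0.006, 0.001]]
contact_force: [0.4, -0.4, -0.2]
gripper_width: 52.3
```

Call:
carry_out:
  delta_pos:
    - [0,0,0]
    - [0,0,0]
    - [0,0,0]
    - [0,0,0]
    - [0,0,0]
    - [0,0,0]
    - [0,0,0]
    - [0,0,0]
  twist: [0,0,0,0,0,0,0,0]
  fingers: [0.4,0.85,0.85,0.85,0.85,0.85,0.85,0.85]

```text
t: 38.12
tcp_pos: [618.6, -198.9, 188.8]
ee_rot: [[0.001, -0.996, 0.089], [-0.001, 0.089, 0.996], [-1.0, -0.001, -0.001]]
contact_force: [1.0, -2.3, 1.7]
gripper_width: 19.8
```

```bash
python3 -c "
from h import *
st()"
```

```text
t 38.12 tcp [ 618.6 -198.9  188.8] yaw -0.0892 down [ 8.0e-04 -1.1e-03 -1.0e+00] F [ 1.  -2.3  1.7] w 19.8 j [-0.48  0.51  1.02  1.55 -0.44  1.33  2.07]
```

Call:
carry_out:
  delta_pos:
    - [0,0,-0.5]
    - [0,0,-1.0]
    - [0,0,-1.5]
    - [0,0,-2.0]
    - [0,0,-2.4]
    - [0,0,-2.6]
    - [0,0,-2.6]
    - [0,0,-2.6]
  twist: [0,0,0,0,0,0,0,0]
  fingers: [0.85,0.85,0.85,0.85,0.85,0.85,0.85,0.85]

```text
t: 38.78
tcp_pos: [616.3, -225.1, 188.8]
ee_rot: [[0.001, -0.996, 0.089], [-0.001, 0.089, 0.996], [-1.0, -0.001, -0.001]]
contact_force: [0.9, -0.8, 5.0]
gripper_width: 19.7
```

Call:
carry_out:
  delta_pos:
    - [0,0,-0.1]
    - [0,0,-0.2]
    - [0,0,-0.3]
    - [0,0,-0.4]
    - [0,0,-0.5]
    - [0,0,-0.55]
    - [0,0,-0.55]
    - [0,0,-0.55]
  twist: [0,0,0,0,0,0,0,0]
  fingers: [0.85,0.85,0.85,0.85,0.85,0.85,0.85,0.85]

```text
t: 39.45
tcp_pos: [616.2, -226.9, 188.7]
ee_rot: [[-0.0, -0.996, 0.087], [0.004, 0.087, 0.996], [-1.0, 0.0, 0.004]]
contact_force: [-2.3, 8.8, 10.1]
gripper_width: 20.2
```

```bash
python3 -c "
from h import *
st()"
```

```text
t 39.45 tcp [ 616.2 -226.9  188.7] yaw -0.0866 down [-1.0e-04  3.6e-03 -1.0e+00] F [-2.3  8.8 10.1] w 20.2 j [-0.42  0.53  1.01  1.53 -0.46  1.34  2.12]
```

Call:
carry_out:
  delta_pos:
    - [0,0,0.25]
    - [0,0,0.25]
    - [0,0,0.25]
    - [0,0,0.25]
    - [-2,0,0.25]
    - [-5,0,0.25]
    - [-9,0,0.5]
    - [-13,0,1]
  twist: [0,0,0,0,0,0,0,0]
  fingers: [0.85,0.5,0.5,0.5,0.5,0.5,0.5,0.5]

```text
t: 40.12
tcp_pos: [615.5, -220.0, 319.0]
ee_rot: [[-0.002, -0.996, 0.09], [-0.0, 0.09, 0.996], [-1.0, 0.002, -0.0]]
contact_force: [1.9, -0.6, 0.5]
gripper_width: 43.1
```

Call:
carry_out:
  delta_pos:
    - [-3,0,2.5]
    - [-6,0.5,5]
    - [-7,1,9]
    - [-7,1.5,13]
    - [-7,2,17]
    - [-7,3,21]
    - [-7,3.5,25]
    - [-7,4,29]
  twist: [0,0,0,-0.03,-0.07,-0.11,-0.15,-0.182]
  fingers: [0.4,0.4,0.4,0.4,0.4,0.4,0.4,0.4]

```text
t: 40.78
tcp_pos: [601.8, 74.6, 388.3]
ee_rot: [[-0.0, -0.995, -0.095], [0.001, -0.095, 0.995], [-1.0, 0.0, 0.001]]
contact_force: [0.2, -1.0, -0.1]
gripper_width: 51.8
```

```bash
python3 -c "
from h import *
to([612,210,396])"
```

```text
t 40.78 tcp [601.8  74.6 388.3] yaw 0.0951 down [-2.e-04  5.e-04 -1.e+00] F [ 0.2 -1.  -0.1] w 51.8 j [-0.97  0.31  1.04  1.32 -0.27  1.66  1.69]
delta cm [-0.76 -2.31 13.38]
```

Call:
carry_out:
  delta_pos:
    - [0,-0.5,2.5]
    - [0,-1,6]
    - [2,-1.1,10]
    - [5,-1.1,13.5]
    - [8,-1.1,15.6]
    - [11,-1.1,15.6]
    - [12,-1.1,15.6]
    - [12,-1.1,15.6]
  twist: [0,0,0,0,0,0,0,0]
  fingers: [0.4,0.4,0.4,0.4,0.4,0.4,0.4,0.4]

```text
t: 41.45
tcp_pos: [597.5, 228.4, 265.7]
ee_rot: [[-0.004, -0.996, -0.093], [-0.003, -0.093, 0.996], [-1.0, 0.004, -0.002]]
contact_force: [1.0, -0.0, 0.5]
gripper_width: 52.3
```

```bash
python3 -c "
from h import *
to([598,231.3,187.5])"
```

```text
t 41.45 tcp [597.5 228.4 265.7] yaw 0.0928 down [-0.0042 -0.0028 -1.    ] F [ 1.  -0.   0.5] w 52.3 j [-1.14  0.42  0.97  1.46 -0.34  1.45  1.5 ]
delta cm [ 7.82 -0.11  0.3 ]
```

Call:
carry_out:
  delta_pos:
    - [2,0,0.1]
    - [4.5,0,0.2]
    - [6.5,0,0.2]
    - [7.7,0,0.2]
    - [7.7,0,0.2]
    - [7.7,0,0.2]
  twist: [0,0,0,0,0,0]
  fingers: [0.4,0.4,0.4,0.4,0.4,0.4]

```text
t: 41.95
tcp_pos: [599.6, 230.2, 192.9]
ee_rot: [[0.001, -0.996, -0.091], [0.0, -0.091, 0.996], [-1.0, -0.001, 0.0]]
contact_force: [0.2, -0.0, 0.9]
gripper_width: 52.1
```

Call:
carry_out:
  delta_pos:
    - [0,0,0]
    - [0,0,0]
    - [0,0,0]
    - [0,0,0]
    - [0,0,0]
    - [0,0,0]
    - [0,0,0]
    - [0,0,0]
  twist: [0,0,0,0,0,0,0,0]
  fingers: [0.85,0.85,0.85,0.85,0.85,0.85,0.85,0.85]

```text
t: 42.62
tcp_pos: [598.8, 231.3, 191.6]
ee_rot: [[0.0, -0.996, -0.093], [0.0, -0.093, 0.996], [-1.0, -0.0, 0.0]]
contact_force: [-0.3, 0.1, 1.8]
gripper_width: 19.9
```

```bash
python3 -c "
from h import *
st()"
```

```text
t 42.62 tcp [598.8 231.3 191.6] yaw 0.0934 down [ 2.e-04  1.e-04 -1.e+00] F [-0.3  0.1  1.8] w 19.9 j [-1.13  0.46  0.94  1.56 -0.38  1.31  1.53]
```

Call:
carry_out:
  delta_pos:
    - [0,0,-0.5]
    - [0,0,-1.0]
    - [0,0,-1.5]
    - [0,0,-2.0]
    - [0,0,-2.4]
    - [0,0,-2.6]
    - [0,0,-2.6]
    - [0,0,-2.6]
  twist: [0,0,0,0,0,0,0,0]
  fingers: [0.85,0.85,0.85,0.85,0.85,0.85,0.85,0.85]

```text
t: 43.28
tcp_pos: [601.5, 204.3, 191.6]
ee_rot: [[0.001, -0.996, -0.092], [-0.001, -0.092, 0.996], [-1.0, -0.001, -0.001]]
contact_force: [2.3, -1.7, 2.5]
gripper_width: 20.2
```

Call:
carry_out:
  delta_pos:
    - [0,0,-0.1]
    - [0,0,-0.2]
    - [0,0,-0.3]
    - [0,0,-0.4]
    - [0,0,-0.5]
    - [0,0,-0.55]
    - [0,0,-0.55]
    - [0,0,-0.55]
  twist: [0,0,0,0,0,0,0,0]
  fingers: [0.85,0.85,0.85,0.85,0.85,0.85,0.85,0.85]

```text
t: 43.95
tcp_pos: [601.6, 203.5, 191.6]
ee_rot: [[0.001, -0.995, -0.096], [0.004, -0.096, 0.995], [-1.0, -0.001, 0.004]]
contact_force: [2.4, 9.5, 2.3]
gripper_width: 19.9
```

```bash
python3 -c "
from h import *
st()"
```

```text
t 43.95 tcp [601.6 203.5 191.6] yaw 0.0964 down [ 7.0e-04  3.8e-03 -1.0e+00] F [2.4 9.5 2.3] w 19.9 j [-1.1   0.44  0.95  1.58 -0.37  1.31  1.57]
```

Both latches are at their stops with 28 mm of travel. Releasing, rising, and taking final looks at both racks.

Call:
carry_out:
  delta_pos:
    - [0,0,0.3]
    - [0,0,0.3]
    - [0,0,0.3]
    - [0,0,0.3]
    - [-2,0,0.3]
    - [-5,0,0.3]
    - [-9,0,0.3]
    - [-13,0,0]
  twist: [0,0,0,0,0,0,0,0]
  fingers: [0.85,0.5,0.5,0.5,0.5,0.5,0.5,0.5]

```text
t: 44.62
tcp_pos: [600.6, 199.8, 321.9]
ee_rot: [[-0.003, -0.996, -0.093], [-0.001, -0.093, 0.996], [-1.0, 0.003, -0.001]]
contact_force: [1.7, 1.3, -0.3]
gripper_width: 42.8
```

Call:
carry_out:
  delta_pos:
    - [-3,0,-2.5]
    - [-6,0,-6]
    - [-7.5,-0.7,-10]
    - [-7.5,-1,-14]
    - [-7.5,-1.5,-18]
    - [-7.5,-1.5,-22]
    - [-7.5,-1.5,-26]
    - [-7.5,-1.5,-29]
  twist: [0,0,0,0,0,0,0,0]
  fingers: [0.4,0.4,0.4,0.4,0.4,0.4,0.4,0.4]

```text
t: 45.28
tcp_pos: [642.5, -92.2, 396.2]
ee_rot: [[-0.001, -0.996, -0.089], [-0.001, -0.089, 0.996], [-1.0, 0.001, -0.001]]
contact_force: [-0.2, -0.6, 0.8]
gripper_width: 52.3
```

Call:
carry_out:
  delta_pos:
    - [0,0,0]
    - [0,0,0]
  twist: [0,0]
  fingers: [0.4,0.4]

```text
t: 45.45
tcp_pos: [642.7, -90.8, 396.1]
ee_rot: [[-0.001, -0.996, -0.088], [-0.0, -0.088, 0.996], [-1.0, 0.001, -0.0]]
contact_force: [-0.0, 0.7, 1.5]
gripper_width: 52.0
```

```bash
python3 - <<'E'
from h import *
st(); im,m=snap('wrist','w12.png')
im=im[:,:,::-1][40:270]; cv2.imwrite('pics/c12.png',cv2.resize(im,None,fx=1.25,fy=1.25)); 
t,_=snap('top','t12.png')
a=cv2.imread('pics/top0.png')[185:240,370:460].astype(int); b=t[:,:,::-1][185:240,370:460].astype(int)
print('bystander diff px',(np.abs(a-b).max(2)>60).sum())
E
```

```text
t 45.45 tcp [642.7 -90.8 396.1] yaw 0.0877 down [-1.e-03 -4.e-04 -1.e+00] F [-0.   0.7  1.5] w 52.0 j [-0.59  0.44  1.03  1.18 -0.37  1.71  2.  ]
bystander diff px 1981
```

View pics/c12.png

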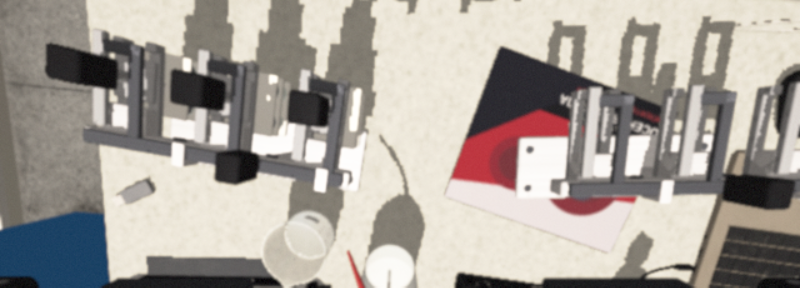

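```bash
python3 - <<'E'
from h import *
m=arm.camera_model('wrist')
for n,u,v in(('drain',762,190),('store',235,160)): print(n,onz(m,u/1.25,v/1.25+40,218))
im=cv2.imread('pics/w12.png'); a=cv2.resize(im[95:205,410:640],None,fx=3.4,fy=3.4,interpolation=cv2.INTER_CUBIC); cv2.imwrite('pics/c13.png',a)
E
```

```text
drain [595.05066709 190.97190856 218.        ]
store [ 609.86764096 -214.39562826  218.        ]
```

View pics/c13.png

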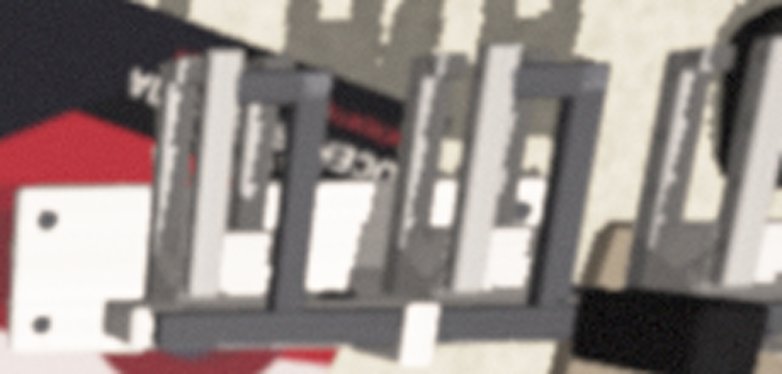

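Both latches look closed, with the toes across the forks, but this view is oblique. One last look from straight above the store rack before handing in.

Call:
carry_out:
  delta_pos:
    - [0,0.4,-2.5]
    - [0,0.8,-6]
    - [0,1.2,-10]
    - [0,1.5,-13]
    - [0,1.5,-14]
    - [0,1.5,-14]
    - [0,1.5,-14]
  twist: [0.05,0.1,0.15,0.179,0.179,0.179,0.179]
  fingers: [0.4,0.4,0.4,0.4,0.4,0.4,0.4]

```text
t: 46.13
tcp_pos: [642.2, -226.8, 396.1]
ee_rot: [[-0.0, -0.996, 0.084], [0.001, 0.084, 0.996], [-1.0, 0.001, 0.001]]
contact_force: [-0.4, 0.7, -0.8]
gripper_width: 52.4
```

```bash
python3 - <<'E'
from h import *
st(); blocks('w14.png',[(566,-166),(559,-251),(551.4,-336)]); blocks('w15.png',[(615,-225)],z=218)
im=cv2.imread('pics/w14.png'); cv2.imwrite('pics/c14.png',cv2.resize(im[60:260,180:460],None,fx=2.8,fy=2.8,interpolation=cv2.INTER_CUBIC))
E
```

```text
t 46.13 tcp [ 642.2 -226.8  396.1] yaw -0.0840 down [-5.e-04  6.e-04 -1.e+00] F [-0.4  0.7 -0.8] w 52.4 j [-0.32  0.53  1.04  1.09 -0.46  1.75  2.06]
exp (566, -166) px [373.6 125.7] wh [ 28  34 818] rect [33. 27.] 90.0 -> [ 563.1 -169.2]
exp (559, -251) px [285.7 129.2] wh [ 28  25 660] rect [24. 27.] 90.0 -> [ 559.5 -248.5]
exp (551.4, -336) px [197.1 128.7] wh [ 37  25 848] rect [24. 36.] 90.0 -> [ 552.5 -328.1]
exp (615, -225) px [315.2 184.6] wh [ 19  23 407] rect [22. 18.] 90.0 -> [ 612.7 -225.3]
```

View pics/c14.png

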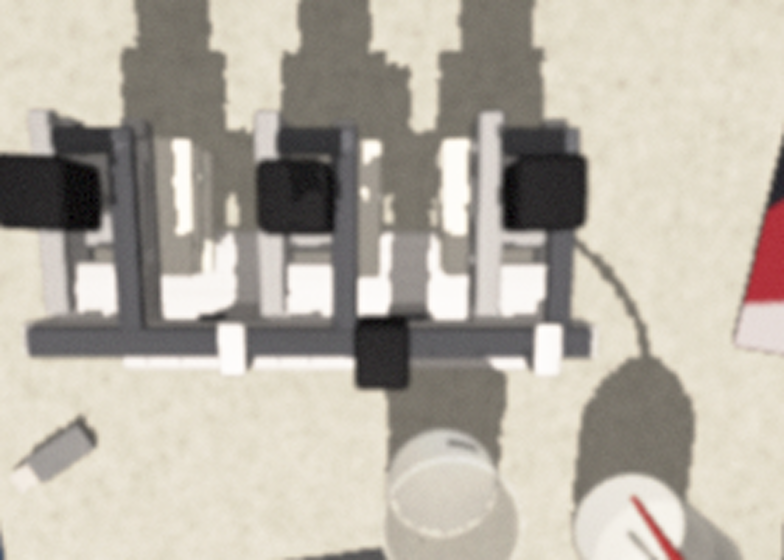

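The closed store latch has its toes across all three forks. The carriers hang square at crop (45,192), (297,195) and (545,190), and the beaker and bottle are in place. Handing in.

```bash
python3 -c "
from h import *
print(arm.hand_in())"
```

```text
the job is handed in; nothing more can be done
None
```

The job is done and handed in at about 46 s. I opened both latches to their stops, moved all three carriers from the drain rack to the store rack (right fork to left, middle to middle, left to right), and closed both latches again.

**Carriers:** each was lifted about 11 mm, drawn out and hung without being set down. The last picture shows all three hanging square in the store forks, within about 2 mm of the seats where the view was direct. Each was set down at its hung height to within 1 mm. The moves and checks showed no carrier knocked aside.

**Latches:** both closed with about 28 mm of travel, ending against the stop at about 9 N. The toes are across the forks in the pictures. The store tab was about 1.5 mm on the closed side of where it started. I checked the drain latch only by the contact force, the travel and one oblique picture, where ray casting placed its tab 13 mm off because mostly its side face was visible.

**Wash bottle and beaker:** they stand upright behind the store rack. My automatic before/after comparison flagged 1981 changed pixels there. I put that down to the arm covering the view, so it confirms nothing, and I judged the two only by eye from the close-up pictures.

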